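# Turn the drained spot plate over with the lifter

### The arm

A 7-joint arm with a two-finger parallel gripper is mounted at the origin on a cart in front of the work surface, level with it; the furniture and walls round the work are solid. World frame = base frame: x ahead of the robot, y to its left, z up, the work surface at z = 0. Lengths are in m, angles in rad, forces in N, time in s.
With the tool pointing down it reaches from about 0.4 to 0.9 m from the base axis. Payload 5.5 kg.
Tool frame: the origin (TCP) lies between the finger pads; the fingertips stand ctrl.tip_extent ahead of it and the grasp point (between the pads) lies 11 mm behind it (ctrl.tip_extent is the distance from the TCP to the fingertips, in m); z points along the fingers, y is the line along which they close (so a half turn about z gives the same grasp; the last joint's range is limited). The gripper opens to 85 mm and grips with 20 to 120 N. Pads are 22 mm wide; open, the fingers measure 114 mm over their backs; the gripper's body (76 mm by 85 mm) begins 54 mm behind the grasp point. The pads swing forward as they close: fully open they stand 13 mm farther back than shut.
Start: joints at [-0.905, 0.501, -0.427, 1.55, 0.221, 1.138, -0.21], TCP at [0.255, 0.598, 0.239] pointing down, gripper open.
Joint ranges: [-2.88, 2.88], [-0.31, 2.03], [-1.54, 1.56], [0.2, 2.42], [-1.41, 4.55], [0.19, 2.02], [-2.57, 2.57]. Speed limits (rad/s): [2.57, 2.57, 3.14, 3.14, 3.14, 3.14, 3.14].

### API

Orientations are given as a unit quaternion [x, y, z, w].
In Python, from rig import ctrl gives the robot as it stands. The module is installed in compiled form; this text tells all that it offers.
- The arm moves only by the shell command python3 -m creep 'ROWS'. ROWS is JSON, a list of rows, each a list of 3 entries, a list of its own where there are three numbers: the opening, from 0 (shut) to 1 (fully open), then the shift along the tool's x, y, z in m, then the turn, a rotation vector about the tool's x, y, z in degrees. In form: [[hand, [x, y, z], [ax, ay, az]], ...]. A call has 1 to 8 rows; each row shifts and turns the commanded pose from where the row before left it, along the tool's axes as they then stand; what a row does not reach is not made up. A row lasts 1/12 s, in which the tool goes at most 41.7 mm and 7.16 degrees, less where a joint would pass 70% of its speed; a pose out of reach is approached as far as the arm can. A call is refused whole if a number of a shift passes 0.0417 or a number of a turn 7.16, either way. A call with a gripper value outside its range is refused whole. The fingers move at their own pace and stop on an object; the grip force is fixed at half the most. Time passes only in rows, so rows that do not move let the fingers close. It gives the time, the measured TCP pose, the force, the opening and the grip force at its end, in the units of the state.
- ctrl.get_obs(): the state, without advancing time (a new reading comes with each control period).
- ctrl.camera(name): name is "scene" or "top" or "wrist"; returns (picture, depth): 420x560x3 uint8, red, green, blue; 420x560 float32, m along the optical axis (not along the pixel's ray), 0 where there is no reading.
- ctrl.get_calibration(name): a dict with "fx", "fy", "cx", "cy" (pixels), "camera_from_world" (4x4, takes a point from world to camera coordinates); the wrist camera has in their place "mount" (4x4, takes a point from camera to tool coordinates, whose origin is the TCP and whose axes are the flange's). Camera axes: x right, y down, z forward; pixel columns grow to the right and rows downward; lengths in m; the calibration is good to about 2 mm. A picture is of the moment at which its call begins: read the wrist's pose just before it. get_calibration takes no time and is no camera call.
- ctrl.hand_in(): hands the job in; it is judged then, once.
The state is a dict: "time_s": time; "q": joint angles; "qd": joint speeds; "joint_torque": joint torques, N m; "tool_pos": TCP position; "tcp_rot": TCP orientation; "force": force on the tool from outside, world axes, zero at the start; "torque": the same for the moment, N m; "finger_gap": finger opening in m; "gripper_force": force on a finger pad.
Only numpy, scipy, OpenCV 4.12 (cv2) and the standard library are available. Lean on these libraries where they do the work, as an engineer would, in place of code of your own. Each camera call takes 0.05 s, during which the arm holds its last target. There are 200 camera calls.

### The job

Turn the clean spot plate, left draining wells down on the grey rest, over without touching it with the gripper: take the lifter from its cradle, slide its blade along the drip channel under the plate's edge and tip it over the two little lugs so it lies wells up. Push it gently with the blade flat and fully home against both end stops, then lay the lifter back in its cradle. It is porcelain: feel for contact with a light touch, never force the blade against plate or rest, and leave the other things where they are.

Things in the scene. Friction and masses are not known exactly. Their poses are not given: they have to be found in the camera images.
- rest: Grey plastic draining rest, fixed, 180 (x) x 94 (y) x 25 mm. Origin: centre of its underside on the bench. x points from the open end (x = -90 mm), where the plate drains, to the end stops. A drip channel 36 mm wide (y = +-18 mm) runs its whole length between two rails that start at x = -68 mm; fences 4 mm above the rails have inner faces at y = +-38.5 mm.
- rest_mouth (a point): Point on the channel floor at the rest's open end, 80 mm behind the rest's origin and 14 mm above the bench; axes as the rest's. The channel floor is flat and level along the whole rest; the rail tops are 3.5 mm above it, so the blade has 1.5 mm to spare under the plate: enter with its tip lowest. The plastic is soft: a blade pressed on it with over 6 N scores it.
- rest_lugs (a point): Between the two turning lugs, at rail height (17.5 mm above the bench), on the lugs' face towards the plate (x = -4 mm in the rest's frame). The lugs stand on the rails at y = +-20.5 to 33.5 mm, 6 mm thick (x = -4 to +2 mm) and 3 mm above the rails; the plate's far edge bears on them as it is tipped up.
- rest_stops (a point): Midway between the two end stops on their face (x = +80 mm in the rest's frame), at rail height (17.5 mm above the bench). The stops stand at y = +-20 to 34 mm, 7 mm above the rails. Home, the plate's edge touches both: its centre is then 30 mm before this point, 4 mm above it, and up to 3.5 mm to a side.
- plate_mid (a point): Centre of the loose white porcelain spot plate, 60 (its x) x 70 (its y) x 8 mm, 65 to 110 g. The blade chips it above 15 N. Nine wells in its -z face; the plain +z face is up at the start. It starts on the rails, 0 to 5 mm short of the lugs, square to the rest within 2 degrees. Just turned over, it lies with its trailing edge on the lugs, 10 to 25 mm short of home.
- lifter_grip (a point): Middle of the loose lifter's straight black handle, 10 mm wide (y), 14 high (z), x = -60 to +40 mm, level in its cradle at the start. Ahead a neck slopes down to a flat steel blade, x = 51 to 110 mm, 20 wide, 2 thick. Straight, its underside is 34 mm below this point, but it is a used tool: its tip is bent up or down by up to 8 mm, from the neck on, and stiff. 110 g.
- cradle_seat (a point): Where the lifter's grip point sits in its aluminium cradle, 44 mm above the bench; x along the handle. The cradle is fixed, base 92 x 40 x 6 mm, with a fork 6 mm thick 32 mm ahead of and one 32 mm behind this point; each has a slot 14 mm wide, its bottom 37 mm above the bench, flared at the top, 56 mm high in all.
- petri: Bystander: round petri dish, 61 mm across, 14 mm high; origin at the centre of its underside.
- weigh_boat: Bystander: white square weighing boat, 64 x 64 x 11 mm; origin at the centre of its underside.
- timer: Bystander: small white timer, 58 x 66 x 18 mm; origin at the centre of its underside.
- stopper: Bystander: rubber stopper, 23 mm across, 22 mm high; origin at the centre of its underside.
- forceps: Bystander: steel forceps, 130 mm long, 9 mm high; origin at the centre of its underside.
Not all that is in view belongs to the job. Leave any black look-alike of the part that bears plate_mid alone.

How it is judged:
On the way, in this order (a step that is already met when the one before it is completed fails the run):
1. the plate is tipped up by the lifter, on its far edge (angle between plate_mid's own z axis and vertical between 0.6 and 1.7 rad and contact force between lifter and spot_plate above 0.03 N), for 0.05 s.
2. the plate is turned over, wells up, onto the far side of the lugs (angle between plate_mid's own z axis and vertical above 2.9 rad and x of plate_mid in the frame of rest above 0.01 m), for 0.05 s.
At the end, for the whole second after the job is handed in: The spot plate lies wells up and flat (within 3 degrees) on the rails, against both end stops (gap under 2 mm, square within 3 degrees), between the fences; the lifter rests level in both forks of the cradle (grip point within 12 mm of its seat, along it within 7 degrees); all at rest (x of plate_mid in the frame of rest between 0.048 and 0.0515 m and y of plate_mid in the frame of rest between -0.0045 and 0.0045 m and z of plate_mid in the frame of rest between 0.02 and 0.0232 m and angle between plate_mid's own z axis and vertical above 3.09 rad and angle between the y axis of plate_mid and the y axis of rest, either way round below 0.06 rad and distance between lifter_grip and cradle_seat below 0.012 m and angle between lifter_grip's own z axis and vertical below 0.12 rad and angle between the x axis of lifter_grip and the x axis of cradle_seat, either way round below 0.12 rad and linear speed of each of spot_plate, lifter below 0.01 m/s); the robot touches nothing.
It fails at once if the gripper or arm touches the spot plate (contact force between any of the fingers, the arm and spot_plate above 0.5 N).
It fails at once if the lifter is pressed on the rest with more than 6 N (contact force between lifter and rest above 6 N).
It fails at once if the lifter is pressed on the spot plate with more than 15 N (contact force between lifter and spot_plate above 15 N).
It fails at once if the spot plate leaves the rest (height (world z) of plate_mid below 0.015 m or horizontal distance between plate_mid and rest above 0.12 m).
It fails at once if a bystander (petri dish, weighing boat, timer, stopper or forceps) is moved by more than 15 mm (distance of any of petri, weigh_boat, timer, stopper, forceps from where it was at the start of the episode above 0.015 m).
It also fails if it takes over 54 s, if anything falls off the work surface, if the arm or the gripper's body presses on something with over 40 N, if the wrist force passes 120 N, or if a joint passes its speed limit or range.

## Working session

There is one attempt and no reset: what is moved stays moved. The work goes in short steps, Python scripts to look and compute and a shell command to move; the robot and the scene stay as the last step left them, time stands still between calls to the robot, and variables do not carry over. Pictures are saved under pics/ and viewed, at most 10 in all, crops included, and the job is handed in when it is done.

```bash
mkdir -p pics
cat > h.py <<'E'
import numpy as np, cv2
from rig import ctrl
from scipy.spatial.transform import Rotation as R
def shot(n,f=None):
    o=ctrl.get_obs(); im,d=ctrl.camera(n); c=ctrl.get_calibration(n)
    if n=="wrist":
        T=np.eye(4);T[:3,:3]=R.from_quat(o["tcp_rot"]).as_matrix();T[:3,3]=o["tool_pos"];W=T@np.array(c["mount"])
    else: W=np.linalg.inv(np.array(c["camera_from_world"]))
    K=[c[k] for k in("fx","fy","cx","cy")]
    if f: cv2.imwrite("pics/"+f,im[:,:,::-1]); np.savez("pics/"+f[:-4],im=im,d=d,W=W,K=K)
    return im,d,W,K
def cloud(d,W,K):
    v,u=np.mgrid[:d.shape[0],:d.shape[1]]
    P=np.stack([(u-K[2])/K[0]*d,(v-K[3])/K[1]*d,d],-1)
    return P@W[:3,:3].T+W[:3,3]
def load(f):
    z=np.load("pics/"+f+".npz");return z["im"],z["d"],z["W"],z["K"]
E
python3 - <<'E'
from h import *
for n in("top","scene"):
    im,d,W,K=shot(n,n+"0.png"); print(n,W[:3].round(3).tolist(),K)
o=ctrl.get_obs();print(o,ctrl.tip_extent)
E
```

```text
top [[-0.007, -0.999, 0.047, 0.416], [-1.0, 0.007, -0.002, 0.007], [0.002, -0.047, -0.999, 1.419]] [451.70085674286196, 451.70085674286196, 274.132436213279, 215.55287195677556]
scene [[0.84, -0.392, 0.375, -0.067], [-0.542, -0.627, 0.56, -0.797], [0.016, -0.674, -0.739, 1.158]] [531.5032466271549, 531.5032466271549, 283.64169236841377, 209.709850783937]
{'time_s': 0.1, 'q': array([-0.90478855,  0.5017423 , -0.42682657,  1.55135151,  0.22079075,
        1.13830563, -0.21028858]), 'qd': array([ 0.00083977, -0.00269229, -0.00111367,  0.00036752, -0.00096303,
       -0.0009911 , -0.0004786 ]), 'joint_torque': array([-1.11350065e-02, -5.70815635e+01, -5.83828345e+00, -2.81749964e+01,
        1.05084060e-02,  5.62772635e-03,  7.30810228e-06]), 'tool_pos': array([0.25458391, 0.59740032, 0.23836961]), 'tcp_rot': array([ 2.00008805e-01,  9.79793707e-01, -8.51071620e-04, -2.11147525e-04]), 'force': array([-0.06158426, -0.53788776,  0.3293337 ]), 'torque': array([-0.05448729, -0.00444131, -0.00041769]), 'gripper_force': 0.0, 'finger_gap': 0.08571948568876267} 0.008
```

View pics/top0.png

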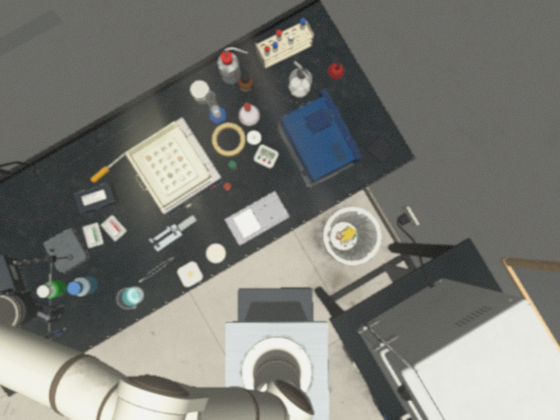

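View pics/scene0.png

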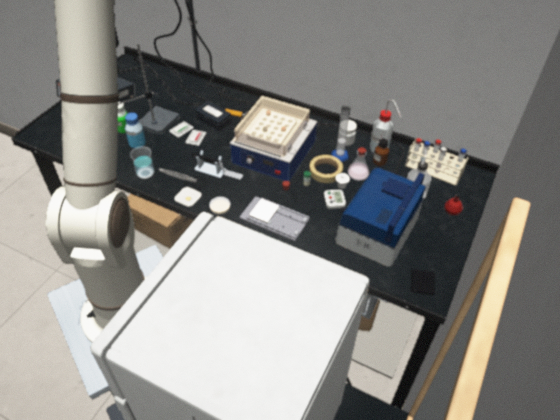

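The top picture shows the grey rest at about (257,218) with the white plate on its left end (246,223). The lifter is in its cradle at (173,233), the weighing boat at (190,274), the petri dish at (216,253) and the forceps at (157,268). Things that could be taken for the plate: the weighing boat (190,274), the white timer (265,156) or the cards (93,235)/(113,228). The one on the grey rest at (246,223) fits the description. I'll check it in a crop.

Run:
```python
from h import *
im,d,W,K=load("top0")
c=im[180:300,140:300]; cv2.imwrite("pics/c1.png",cv2.resize(c[:,:,::-1],None,fx=5,fy=5,interpolation=cv2.INTER_CUBIC))
P=cloud(d,W,K)
for n,(u,v) in dict(rest=(257,218),plate=(246,223),lift=(173,233),boat=(190,274),petri=(216,253)).items(): print(n,P[v,u].round(3))
print(ctrl.get_calibration("wrist"))
o=ctrl.get_obs();print(R.from_quat(o["tcp_rot"]).as_matrix().round(3))
```

```text
rest [0.475 0.058 0.014]
plate [0.459 0.091 0.025]
lift [0.429 0.31  0.053]
boat [0.302 0.267 0.005]
petri [0.367 0.185 0.012]
{'fx': 295.5243907017098, 'fy': 295.5243907017098, 'cx': 278.4256561706459, 'cy': 211.80596569106464, 'mount': array([[-1.05543274e-03, -9.52138637e-01, -3.05664690e-01,
         7.79239485e-02],
       [ 9.99999414e-01, -1.07863183e-03, -9.29943395e-05,
         5.09485334e-04],
       [-2.41156160e-04, -3.05664609e-01,  9.52139217e-01,
        -1.33853944e-01],
       [ 0.00000000e+00,  0.00000000e+00,  0.00000000e+00,
         1.00000000e+00]])}
[[-0.92   0.392 -0.001]
 [ 0.392  0.92  -0.002]
 [ 0.    -0.002 -1.   ]]
```

View pics/c1.png

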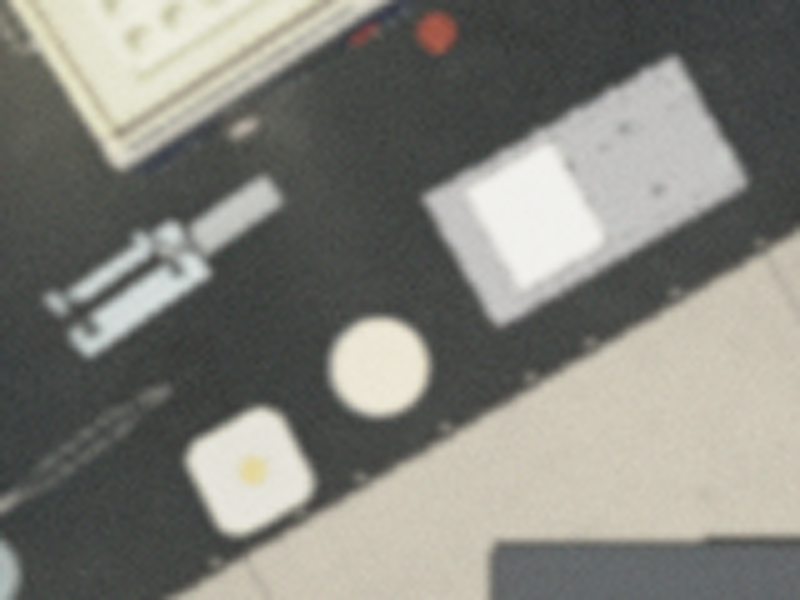

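The crop confirms it: the plain white plate at crop (535,215) lies on the grey rest's open (left) end, with the stop marks at (625,128) and (657,190). The lifter's blade points up-right, ending at crop (280,190), roughly parallel to the rest's x. I'll move the wrist camera over the lifter.

```bash
python3 -m creep '[[1,[-0.027,-0.0195,0.002],[0,0,0]],[1,[-0.027,-0.0195,0.002],[0,0,0]],[1,[-0.027,-0.0195,0.002],[0,0,0]],[1,[-0.027,-0.0195,0.002],[0,0,0]],[1,[-0.027,-0.0195,0.002],[0,0,0]],[1,[-0.027,-0.0195,0.002],[0,0,0]],[1,[-0.027,-0.0195,0.002],[0,0,0]],[1,[-0.027,-0.0195,0.002],[0,0,0]]]'; python3 -m creep '[[1,[-0.027,-0.0195,0.002],[0,0,0]],[1,[-0.027,-0.0195,0.002],[0,0,0]],[1,[0,0,0],[0,0,7]],[1,[0,0,0],[0,0,7]],[1,[0,0,0],[0,0,7]],[1,[0,0,0],[0,0,7]],[1,[0,0,0],[0,0,7]],[1,[0,0,0],[0,0,0]]]'
python3 - <<'E'
from h import *
im,d,W,K=shot("wrist","w1.png")
E
```

```text
time_s: 0.77
tool_pos: [0.3927, 0.3681, 0.2229]
tcp_rot: [0.2, 0.98, -0.0, -0.0]
force: [0.5, -0.1, -0.2]
finger_gap: 0.0858
gripper_force: 0.0
time_s: 1.43
tool_pos: [0.4265, 0.3125, 0.2189]
tcp_rot: [0.487, 0.873, -0.0, -0.0]
force: [-0.6, 0.1, 0.0]
finger_gap: 0.0854
gripper_force: 0.0
```

View pics/w1.png

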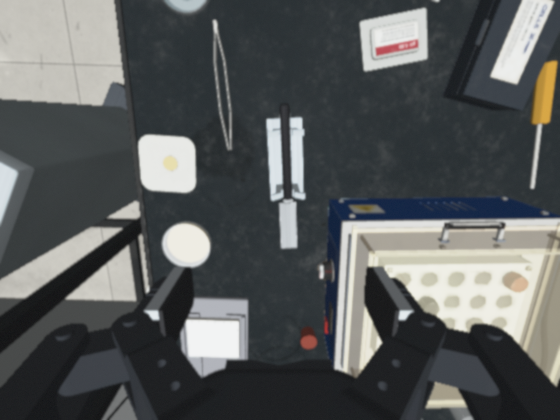

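The wrist picture shows the lifter: handle from (284,105) to (288,200), steel blade from (288,203) to (290,248). The rest is at (215,330) and the hotplate's corner at (332,205).

Run:
```python
from h import *
im,d,W,K=load("w1"); P=cloud(d,W,K)
print("bench z",np.median(P[100:200,240:260,2]))
def fit(m,n):
    Q=P[m]; z=np.median(Q[:,2]); c=Q[:,:2].mean(0); 
    r=cv2.minAreaRect((Q[:,:2]*1000).astype(np.float32))
    vx,vy,x0,y0=cv2.fitLine((Q[:,:2]*1000).astype(np.float32),cv2.DIST_HUBER,0,.01,.01).ravel()
    print(n,m.sum(),"z",z.round(4),"c",c.round(4),"rect",r,"yaw",np.degrees(np.arctan2(vy,vx)))
    return Q,np.array([vx,vy])
v,u=np.mgrid[:420,:560]
box=lambda a,b,c,e:(u>=a)&(u<b)&(v>=c)&(v<e)
h=box(278,296,95,202)&(im.sum(-1)<150)&(P[...,2]>.042)&(P[...,2]<.07)
Q,a=fit(h,"handle"); s=Q[:,:2]@a; print("ends",s.min(),s.max(),"mid",Q[:,:2].mean(0))
# blade profile
b=box(278,300,198,252)&(P[...,2]>.006)&(im.sum(-1)>250)
Qb,ab=fit(b,"blade")
if a@ (Qb[:,:2].mean(0)-Q[:,:2].mean(0))<0:a=-a
sb=(Qb[:,:2]-Q[:,:2].mean(0))@a
for lo in np.arange(.04,.13,.008):
    k=(sb>lo)&(sb<lo+.008); 
    if k.sum()>5: print(round(lo,3),k.sum(),np.median(Qb[k,2]).round(4),Qb[k,2].std().round(4))
sh=(Q[:,:2]-Q[:,:2].mean(0))@a;print("handle s",sh.min(),sh.max(),np.percentile(sh,[1,99]))
for lo in np.arange(-.06,.06,.02):
    k=(sh>lo)&(sh<lo+.02);print(round(lo,2),k.sum(),np.median(Q[k,2]).round(4))
# bright cradle forks
c=box(260,310,110,205)&(P[...,2]>.045)&(P[...,2]<.065)&(im.sum(-1)>300); fit(c,"forks"); 
c=box(260,310,110,205)&(P[...,2]>.002)&(P[...,2]<.015)&(im.sum(-1)>300); fit(c,"base"); 
im,d,W,K=load("top0"); P=cloud(d,W,K)
m=box(222,296,185,250)&(P[...,2]>.008)&(P[...,2]<.04); fit(m,"rest top")
m&=im.min(-1)>225; fit(m,"plate top")
```

```text
bench z -0.0008598268238825812
handle 154 z 0.0496 c [0.4097 0.3549] rect ((409.4415283203125, 354.21026611328125), (8.918434143066406, 93.62796020507812), 32.967159271240234) yaw -58.12396
ends -0.13135420787415855 -0.03776842552010446 mid [0.40969505 0.35490636]
blade 776 z 0.0119 c [0.4605 0.2802] rect ((434.67431640625, 317.983154296875), (20.023847579956055, 156.6111602783203), 34.39286422729492) yaw -55.127766
0.048 41 0.0495 0.0036
0.064 103 0.0113 0.0008
0.072 98 0.0116 0.0008
0.08 103 0.0117 0.0008
0.088 106 0.0119 0.0008
0.096 96 0.0121 0.0007
0.104 99 0.0121 0.0007
0.112 93 0.0123 0.0006
0.12 32 0.0124 0.0007
handle s -0.04632344606142209 0.047262336292632046 [-0.04630842  0.04625115]
-0.06 41 0.0487
-0.04 27 0.0492
-0.02 1 0.0485
0.0 12 0.0497
0.02 50 0.0496
0.04 23 0.0502
forks 443 z 0.0503 c [0.4166 0.3454] rect ((415.0754699707031, 346.53082275390625), (35.19593811035156, 85.1664810180664), 33.89195251464844) yaw -57.563293
base 1592 z 0.0051 c [0.4152 0.3462] rect ((419.38824462890625, 340.8109130859375), (40.00792694091797, 100.14006805419922), 34.19053268432617) yaw -55.0909
rest top 1751 z 0.0178 c [0.477  0.0591] rect ((475.29241943359375, 54.131832122802734), (218.7178955078125, 199.74842834472656), 88.0318603515625) yaw -59.196106
plate top 390 z 0.0251 c [0.46   0.0893] rect ((460.0021667480469, 89.44276428222656), (66.36820983886719, 57.05496597290039), 29.626434326171875) yaw 7.9223685
```

```bash
python3 -m creep '[[1,[-0.010,-0.022,0],[0,0,0]],[1,[-0.028,-0.022,0],[0,0,0]],[1,[-0.034,-0.016,0],[0,0,0]],[1,[-0.034,-0.0133,0],[0,0,0]],[1,[-0.034,-0.008,0],[0,0,0]],[1,[-0.034,-0.008,0],[0,0,0]],[1,[-0.034,0,0],[0,0,0]],[1,[-0.004,0,0],[0,0,0]]]';python3 -m creep '[[1,[0,0,0.01],[0,0,0]],[1,[0,0,0],[0,0,0]],[1,[0,0,0],[0,0,0]]]'
python3 - <<'E'
from h import *
im,d,W,K=shot("wrist","w2.png")
E
```

```text
time_s: 2.15
tool_pos: [0.4655, 0.0792, 0.2195]
tcp_rot: [0.487, 0.873, -0.001, 0.001]
force: [0.7, 0.9, 0.0]
finger_gap: 0.0856
gripper_force: 0.0
time_s: 2.4
tool_pos: [0.4616, 0.0869, 0.2082]
tcp_rot: [0.484, 0.875, -0.001, -0.001]
force: [-0.5, 1.1, -0.3]
finger_gap: 0.0854
gripper_force: 0.0
```

View pics/w2.png

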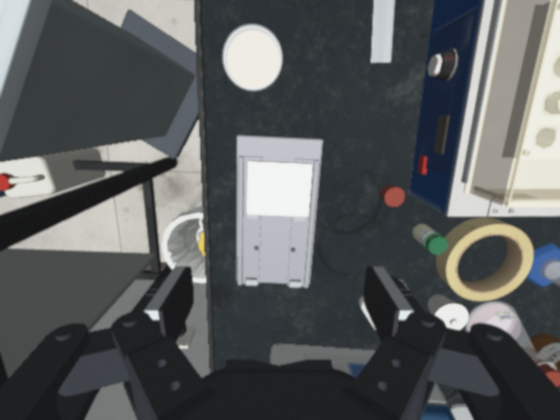

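The picture shows the rest's whole outline, with corners (237,137), (322,140), (312,288) and (237,287). The plate is at (279,189), the lugs at about (256,247) and (293,249), and the stops at (251,281) and (295,283).

Run:
```python
from h import *
im,d,W,K=load("w2"); P=cloud(d,W,K)
v,u=np.mgrid[:420,:560]
box=lambda a,b,c,e:(u>=a)&(u<b)&(v>=c)&(v<e)
bench=box(330,370,150,180);A=P[bench];co=np.linalg.lstsq(np.c_[A[:,:2],np.ones(len(A))],A[:,2],rcond=None)[0];print("bench z",A[:,2].mean(),"slope",co)
reg=box(228,332,128,300)
m=reg&(P[...,2]>.008)&(P[...,2]<.06)
n,l,st,_=cv2.connectedComponentsWithStats(m.astype(np.uint8));k=1+st[1:,4].argmax();m=l==k
def rect(m):
    r=cv2.minAreaRect((P[m][:,:2]*1000).astype(np.float32));return r,np.median(P[m][:,2])
print("rest",rect(m)); 
pl=box(240,318,155,222)&(im.min(-1)>215)&(P[...,2]>.02);n,l,st,_=cv2.connectedComponentsWithStats(pl.astype(np.uint8));pl=l==1+st[1:,4].argmax()
r=rect(pl);print("plate",r)
R0=rect(m)[0];c=np.array(R0[0]);ang=np.radians(R0[2]); 
ax=np.array([np.cos(ang),np.sin(ang)]); 
if R0[1][0]<R0[1][1]: ax=np.array([-ax[1],ax[0]])
if ax[1]>0: ax=-ax
ay=np.array([-ax[1],ax[0]]);print("rest x yaw",np.degrees(np.arctan2(ax[1],ax[0])))
D=P[...,:2]*1000-c;X=D@ax;Y=D@ay
def prof(t,mask,s,lo,hi,st):
    print(t,[(round(a),round(float(np.median(P[mask&(s>=a)&(s<a+st)][:,2])*1000),1)) for a in np.arange(lo,hi,st) if (mask&(s>=a)&(s<a+st)).sum()>4])
prof("y",m&(X>10)&(X<70),Y,-48,48,4)
prof("x rail+",m&(Y>22)&(Y<32),X,-90,92,4);prof("x rail-",m&(Y<-22)&(Y>-32),X,-90,92,4);prof("x chan",m&(abs(Y)<14),X,-90,92,6)
# front/back face edges
print("X range",np.percentile(X[m],[.2,99.8]),"Y",np.percentile(Y[m],[.2,99.8]))
pc=np.array(r[0][0])-c;print("plate in rest",pc@ax,pc@ay)
```

```text
bench z 0.0005813537660044369 slope [-0.71449881  0.20643789  0.3386253 ]
rest (((475.90252685546875, 58.649505615234375), (93.9869384765625, 180.10231018066406), 29.304039001464844), np.float64(0.016887251351951182))
plate (((449.4245910644531, 108.38870239257812), (69.79756164550781, 106.64312744140625), 29.506189346313477), np.float64(0.02464289991880253))
rest x yaw -60.69596099853516
y [(-48, 12.2), (-44, 20.5), (-40, 18.2), (-36, 16.7), (-32, 16.6), (-28, 16.7), (-24, 16.7), (-20, 15.4), (-16, 13.1), (-12, 13.1), (-8, 13.3), (-4, 13.1), (0, 13.1), (4, 13.1), (8, 13.1), (12, 13.2), (16, 14.5), (20, 16.7), (24, 16.6), (28, 16.7), (32, 16.7), (36, 17.2), (40, 20.6), (44, 12.8)]
x rail+ [(-90, 12.8), (-86, 13.2), (-82, 13.1), (-78, 13.2), (-74, 13.0), (-70, 15.4), (-66, 23.1), (-62, 24.5), (-58, 24.6), (-54, 24.7), (-50, 24.7), (-46, 24.6), (-42, 24.6), (-38, 24.7), (-34, 24.7), (-30, 25.0), (-26, 24.5), (-22, 24.6), (-18, 24.7), (-14, 24.5), (-10, 24.8), (-6, 20.5), (-2, 19.5), (2, 16.9), (6, 16.6), (10, 16.7), (14, 16.6), (18, 16.6), (22, 16.9), (26, 16.7), (30, 16.8), (34, 17.0)
[... 523 characters left out ...]
22, 16.4), (26, 16.6), (30, 16.6), (34, 16.8), (38, 16.6), (42, 16.4), (46, 16.6), (50, 16.8), (54, 16.5), (58, 16.6), (62, 16.9), (66, 16.7), (70, 16.8), (74, 16.7), (78, 20.4), (82, 23.6), (86, 23.3)]
x chan [(-90, 12.9), (-84, 13.1), (-78, 13.1), (-72, 13.1), (-66, 23.8), (-60, 24.6), (-54, 24.8), (-48, 24.6), (-42, 24.8), (-36, 24.6), (-30, 24.7), (-24, 24.7), (-18, 24.6), (-12, 24.6), (-6, 23.1), (0, 13.2), (6, 13.2), (12, 13.0), (18, 13.2), (24, 13.3), (30, 13.2), (36, 13.1), (42, 13.2), (48, 13.1), (54, 13.2), (60, 13.1), (66, 13.3), (72, 13.2), (78, 13.1), (84, 13.0)]
X range [-89.83043694  88.65264117] Y [-46.69547402  46.73448919]
plate in rest -56.33377395916406 1.2548670552205472
```

```bash
python3 -m creep '[[1,[0.034,0,0],[0,0,0]],[1,[0.034,0,0],[0,0,0]],[1,[0.034,0.010,0],[0,0,0]],[1,[0.034,0.016,0],[0,0,0]],[1,[0.034,0.018,0],[0,0,0]],[1,[0.034,0.020,0],[0,0,0]],[1,[0.024,0.020,0],[0,0,0]],[1,[0.010,0.014,0],[0,0,-2]]]';python3 -m creep '[[1,[0,0,0.026],[0,0,0]],[1,[0,0,0.026],[0,0,0]],[1,[0,0,0.026],[0,0,0]],[1,[0,0,0],[0,0,0]],[1,[0,0,0],[0,0,0]]]'
python3 - <<'E'
from h import *
im,d,W,K=shot("wrist","w3.png"); cv2.imwrite("pics/w3c.png",cv2.resize(im[0:260,160:420,::-1],None,fx=2.3,fy=2.3))
P=cloud(d,W,K)
for p in [(279,60),(279,150)]: print(P[p[1],p[0]])
E
```

```text
time_s: 3.12
tool_pos: [0.4173, 0.3461, 0.2098]
tcp_rot: [0.466, 0.885, 0.001, -0.001]
force: [-0.7, 0.3, 0.7]
finger_gap: 0.0854
gripper_force: 0.0
time_s: 3.53
tool_pos: [0.4184, 0.3397, 0.1304]
tcp_rot: [0.469, 0.883, -0.002, -0.001]
force: [-0.4, -0.2, 0.2]
finger_gap: 0.0854
gripper_force: 0.0
[ 0.3505575   0.44126725 -0.00064229]
[0.38774394 0.38639348 0.05006786]
```

View pics/w3c.png

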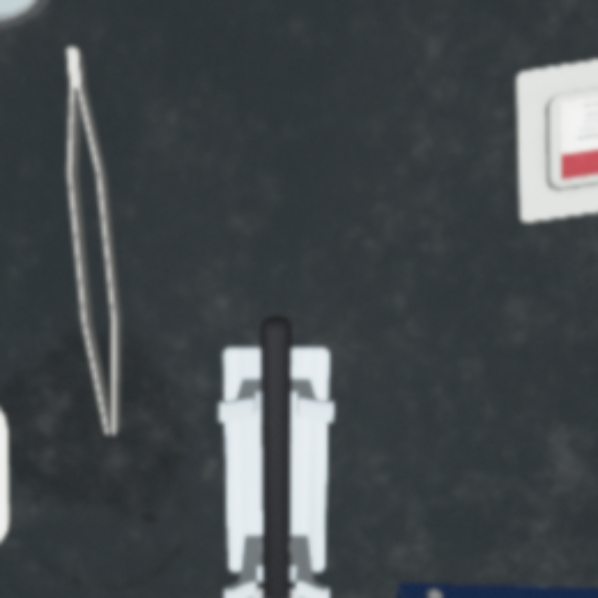

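The crop shows the handle running down the middle, crop x ≈ 277 (pixel 280). The forks are at crop rows 410 and about 575, and the handle's rear end is at row 318.

```bash
cat > lift.py <<'E'
from h import *
def measure(f):
    im,d,W,K=load(f); P=cloud(d,W,K)
    v,u=np.mgrid[:420,:560]
    T=W@np.linalg.inv(np.array(ctrl.get_calibration("wrist")["mount"]))
    L=(P-T[:3,3])@T[:3,:3]*1000   # tool coords
    return im,P,L,T,u,v
E
python3 - <<'E'
from lift import *
im,P,L,T,u,v=measure("w3")
print("toolz tilt",T[:3,2].round(4))
g=im.sum(-1)
m=(g<170)&(P[...,2]>.044)&(P[...,2]<.06)&(abs(L[...,1])<20)&(abs(L[...,0])<90)
n,l,st,_=cv2.connectedComponentsWithStats(m.astype(np.uint8));print(st[1:,4])
Q=L[m];p=np.polyfit(Q[:,0],Q[:,1],1);print("handle y=a x+b (tool mm)",np.degrees(np.arctan(p[0])),p[1],"x",Q[:,0].min(),Q[:,0].max(),"z",np.median(Q[:,2]))
for lo in range(-60,80,15):
    k=(Q[:,0]>lo)&(Q[:,0]<lo+15);print(lo,k.sum(),np.median(Q[k,2]).round(2) if k.sum() else '', np.median(Q[k,1]).round(2) if k.sum() else '')
b=(g>250)&(P[...,2]>.004)&(P[...,2]<.03)&(abs(L[...,1])<12)&(L[...,0]<-48)&(L[...,0]>-125)
Q=L[b]
for lo in range(-125,-48,8):
    k=(Q[:,0]>lo)&(Q[:,0]<lo+8)
    if k.sum()>5:print("blade",lo,k.sum(),np.median(Q[k,2]).round(2),Q[k,1].min().round(1),Q[k,1].max().round(1))
print("tip x",Q[:,0].min())
bench=(g<200)&(P[...,2]<.003)&(abs(P[...,2])<.004);A=P[bench];print("bench",np.linalg.lstsq(np.c_[A[:,:2]-A[:,:2].mean(0),np.ones(len(A))],A[:,2],rcond=None)[0])
f=(g>350)&(P[...,2]>.046)&(P[...,2]<.06)&(abs(L[...,1])<22)&(abs(L[...,0])<60);Q=L[f];print("forks x hist",np.histogram(Q[:,0],bins=np.arange(-60,60,5)), "y",Q[:,1].min(),Q[:,1].max())
E
```

```text
toolz tilt [-0.0032 -0.0018 -1.    ]
[899]
handle y=a x+b (tool mm) 0.0643105068347937 1.6872106290615105 x -30.910044759254916 64.05254390983089 z 80.54460191942023
-60 0  
-45 6 80.3 1.02
-30 156 80.43 1.81
-15 172 80.42 1.8
0 152 80.47 1.81
15 117 80.4 2.55
30 107 80.66 3.24
45 120 80.86 3.22
60 69 81.39 1.77
75 0  
blade -109 74 118.02 -7.9 11.1
blade -101 137 118.04 -7.9 11.0
blade -93 148 118.11 -7.8 12.0
blade -85 153 118.25 -7.8 11.9
blade -77 151 118.49 -7.7 11.8
blade -69 162 118.66 -7.6 11.7
blade -61 129 118.76 -7.5 11.6
blade -53 29 119.13 -7.5 11.6
tip x -105.03204072399826
bench [ 0.00021629  0.00053762 -0.00080273]
forks x hist (array([  0,   0,   0,   0,   1,  67, 176,  63,   1,   0,   7,  12,  11,
        12,  13,  13,   9,   7,  71, 222,   4,  13,  12]), array([-60, -55, -50, -45, -40, -35, -30, -25, -20, -15, -10,  -5,   0,
         5,  10,  15,  20,  25,  30,  35,  40,  45,  50,  55])) y -16.272247097977196 19.09697496083301
```

```bash
python3 -m creep '[[0.6,[0.0045,0.0017,0.02],[0,0,0]],[0.6,[0,0,0.025],[0,0,0]],[0.6,[0,0,0.025],[0,0,0]],[0.6,[0,0,0.020],[0,0,0]],[0.6,[0,0,0.0074],[0,0,0]],[0.6,[0,0,0],[0,0,0]],[0,[0,0,0],[0,0,0]],[0,[0,0,0],[0,0,0]]]';python3 -m creep '[[0,[0,0,0],[0,0,0]],[0,[0,0,0],[0,0,0]],[0,[0,0,0],[0,0,0]],[0,[0,0,0],[0,0,0]]]'
```

```text
time_s: 4.25
tool_pos: [0.4205, 0.3454, 0.0359]
tcp_rot: [0.47, 0.883, 0.002, 0.001]
force: [-0.2, -0.1, -0.4]
finger_gap: 0.028
gripper_force: 0.0
time_s: 4.58
tool_pos: [0.4189, 0.3439, 0.0355]
tcp_rot: [0.47, 0.883, -0.0, 0.0]
force: [-4.2, -2.9, 9.0]
finger_gap: 0.0085
gripper_force: 59.5
```

```bash
python3 -m creep '[[0,[0,0,-0.006],[0,0,0]],[0,[0,0,-0.012],[0,0,0]],[0,[0,0,-0.02],[0,0,0]],[0,[0,0,-0.025],[0,0,0]],[0,[0,0,-0.025],[0,0,0]],[0,[0,0,-0.012],[0,0,0]],[0,[0,0,0],[0,0,0]],[0,[0,0,0],[0,0,0]]]'
python3 - <<'E'
from lift import *
o=ctrl.get_obs();print(o["force"],o["torque"])
shot("wrist","w4.png")
im,P,L,T,u,v=measure("w4")
print("tool",T[:3].round(4).tolist())
g=im.sum(-1)
m=(g<170)&(abs(L[...,2]+18)<10)&(abs(L[...,1])<9)&(L[...,0]>14)&(L[...,0]<80)
Q=L[m];print(len(Q))
for lo in range(10,80,10):
    k=(Q[:,0]>lo)&(Q[:,0]<lo+10)
    if k.sum()>3: print("h",lo,k.sum(),np.median(Q[k,2]).round(2),np.median(Q[k,1]).round(2))
print("rear x",Q[:,0].max() if len(Q) else None)
b=(L[...,2]>5)&(L[...,2]<40)&(abs(L[...,1])<16)&(L[...,0]<-40)&(L[...,0]>-125)
Q=L[b]
for lo in range(-125,-40,8):
    k=(Q[:,0]>lo)&(Q[:,0]<lo+8)
    if k.sum()>5:print("blade",lo,k.sum(),np.median(Q[k,2]).round(2),Q[k,1].min().round(1),Q[k,1].max().round(1))
print("tip x",Q[:,0].min())
E
```

```text
time_s: 5.25
tool_pos: [0.4199, 0.3444, 0.1347]
tcp_rot: [0.47, 0.883, 0.001, 0.001]
force: [1.0, 0.3, -2.5]
finger_gap: 0.0087
gripper_force: 58.7
[ 0.95548734  0.32032989 -2.5244114 ] [-0.01067298  0.03495253  0.01259951]
tool [[-0.5578, 0.83, 0.0019, 0.4199], [0.83, 0.5578, 0.0013, 0.3444], [0.0, 0.0023, -1.0, 0.1347]]
1614
h 10 260 -14.11 0.84
h 20 384 -14.2 0.42
h 30 316 -14.21 1.29
h 40 278 -14.15 1.71
h 50 343 -13.97 1.27
h 60 33 -11.84 0.46
rear x 60.85814470667861
blade -85 60 23.91 -9.2 10.2
blade -77 132 23.93 -9.2 10.3
blade -69 99 24.11 -9.0 10.1
blade -61 75 24.24 -8.9 10.0
tip x -79.5955272665502
```

View pics/w4.png

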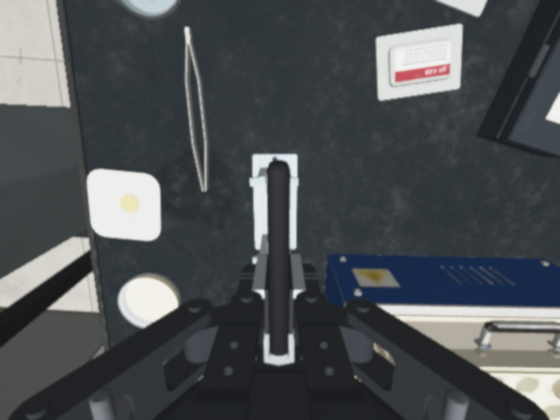

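The picture shows the lifter gripped: the handle from (280,165) to (280,350) lies straight between the fingers, and the empty cradle is below at (275,210). The blade is nearly straight (tip up about 1 mm). I'll write a planner that converts blade targets in the rest's frame to tool rows.

```bash
cat > plan.py <<'E'
import sys; from h import *
C=np.array([.4759,.0586,0]); YAW=-60.7
ax=np.array([np.cos(np.radians(YAW)),np.sin(np.radians(YAW)),0]); ay=np.array([-ax[1],ax[0],0]); up=np.array([0,0,1.])
TIP=np.array([-109.5,.5,24.6])/1000
def pose(X,Z,phi,Y=0):  # tip underside in rest frame mm, handle nose-up deg
    M=np.c_[-ax,ay,-up]@R.from_rotvec([0,-np.radians(phi),0]).as_matrix()
    p=C+ax*X/1e3+ay*Y/1e3+up*Z/1e3
    return p-M@TIP,M
def now():
    o=ctrl.get_obs();return np.array(o["tool_pos"]),R.from_quat(o["tcp_rot"]).as_matrix(),o
def state(p,M):
    t=p+M@TIP-C; b=-M[:,0]
    return dict(X=round(t@ax*1e3,1),Y=round(t@ay*1e3,1),Z=round(t[2]*1e3,1),phi=round(np.degrees(np.arcsin(b[2])),2),yaw=round(np.degrees(np.arctan2(b[1],b[0]))-YAW,2))
def rows(wps,start=None):  # wps: (X,Z,phi,n)
    p,M,o=now()
    if start: p,M=pose(*start)
    out=[]
    X0=None; t=p+M@TIP-C; s=np.array([t@ax*1e3,t[2]*1e3,np.degrees(np.arcsin(-M[2,0])),t@ay*1e3])
    for w in wps:
        e=np.array([w[0],w[1],w[2],w[4] if len(w)>4 else 0.]);n=w[3]
        for i in range(1,n+1):
            q=s+(e-s)*i/n; pt,Mt=pose(*q)
            if i<n:
                f=1/(n-i+1)
                Mt=M@R.from_rotvec(R.from_matrix(M.T@pose(*e)[1]).as_rotvec()*f).as_matrix()
                tt=C+ax*q[0]/1e3+ay*q[3]/1e3+up*q[1]/1e3; pt=tt-Mt@TIP
            sh=M.T@(pt-p); rv=np.degrees(R.from_matrix(M.T@Mt).as_rotvec())
            out.append([0,[round(float(x),4)+0. for x in sh],[round(float(x),1)+0. for x in rv]]); p,M=pt,Mt
        s=e
    for i in range(0,len(out),8): print(str(out[i:i+8]).replace(" ",""))
if __name__=="__main__":
    p,M,o=now();print(state(p,M),"t",o["time_s"],"F rest",[round(float(np.dot(o["force"],a)),2) for a in(ax,ay,up)])
E
python3 - <<'E'
from plan import *
print(state(*now()[:2]))
rows([(-105,60,-2,6),(-105,60,-2,1)])
E
```

```text
{'X': np.float64(-167.3), 'Y': np.float64(99.2), 'Z': np.float64(108.9), 'phi': np.float64(0.01), 'yaw': np.float64(4.61)}
[[0,[-0.0092,-0.0159,0.0075],[0.0,0.3,0.8]],[0,[-0.0095,-0.0157,0.0075],[0.0,0.3,0.8]],[0,[-0.0097,-0.0156,0.0074],[0.0,0.3,0.8]],[0,[-0.01,-0.0155,0.0073],[0.0,0.3,0.8]],[0,[-0.0103,-0.0154,0.0073],[0.0,0.3,0.8]],[0,[-0.0105,-0.0152,0.0072],[0.0,0.3,0.8]],[0,[0.0,0.0,0.0],[0.0,0.0,0.0]]]
```

```bash
python3 -m creep '[[0,[-0.0093,-0.0158,0.0075],[0,0.3,0.8]],[0,[-0.0095,-0.0157,0.0075],[0,0.3,0.8]],[0,[-0.0097,-0.0156,0.0074],[0,0.3,0.8]],[0,[-0.01,-0.0155,0.0073],[0,0.3,0.8]],[0,[-0.0103,-0.0154,0.0073],[0,0.3,0.8]],[0,[-0.0105,-0.0152,0.0072],[0,0.3,0.8]],[0,[0,0,0],[0,0,0]],[0,[0,0,0],[0,0,0]]]'; python3 -m creep '[[0,[0,0,0],[0,0,0]],[0,[0,0,0],[0,0,0]]]'
python3 - <<'E'
from plan import *
p,M,o=now();print(state(p,M),o["force"])
shot("wrist","w5.png"); shot("scene","s5.png")
rows([(-80,20,-2,5),(-80,20,-2,1)])
# check blade/rest relation in camera
from lift import measure
im,P,L,T,u,v=measure("w5")
D=P-C;X=D@ax*1e3;Y=D@ay*1e3;Zc=P[...,2]*1e3
b=(L[...,2]>18)&(L[...,2]<28)&(abs(L[...,1])<16)&(L[...,0]<-40)&(L[...,0]>-125)
for lo in range(-125,-40,8):
    k=b&(L[...,0]>lo)&(L[...,0]<lo+8)
    if k.sum()>5: print(lo,k.sum(),"z tool",np.median(L[k][:,2]).round(2),L[k][:,1].min().round(1),L[k][:,1].max().round(1),"rest Y",Y[k].min().round(1),Y[k].max().round(1))
m=(Zc>8)&(Zc<40)&(abs(Y)<60)&(abs(X)<100)&~b
for lo in range(-95,95,10):
    k=m&(X>lo)&(X<lo+10)
    if k.sum()>20: print("rest",lo,k.sum(),np.percentile(Y[k],[1,99]).round(1))
E
```

```text
time_s: 5.97
tool_pos: [0.3695, 0.243, 0.0872]
tcp_rot: [0.507, 0.862, 0.005, -0.015]
force: [0.7, 0.9, -0.7]
finger_gap: 0.0087
gripper_force: 58.8
time_s: 6.13
tool_pos: [0.3715, 0.2459, 0.0888]
tcp_rot: [0.506, 0.862, 0.008, -0.014]
force: [1.1, -0.2, -1.3]
finger_gap: 0.009
gripper_force: 58.8
{'X': np.float64(-105.8), 'Y': np.float64(0.9), 'Z': np.float64(60.7), 'phi': np.float64(-1.83), 'yaw': np.float64(-0.13)} [ 1.07319957 -0.20560962 -1.33174887]
[[0,[-0.0054,-0.0002,0.008],[0.0,0.0,0.0]],[0,[-0.0054,-0.0002,0.0079],[0.0,0.0,0.0]],[0,[-0.0054,-0.0002,0.0079],[0.0,0.0,0.0]],[0,[-0.0054,-0.0002,0.0079],[0.0,0.0,0.0]],[0,[-0.0054,-0.0002,0.0079],[0.0,0.0,0.0]],[0,[0.0,0.0,0.0],[0.0,0.0,0.0]]]
-85 57 z tool 24.02 -9.2 9.6 rest Y -8.7 10.0
-77 138 z tool 23.85 -9.2 10.3 rest Y -8.7 10.7
-69 97 z tool 24.03 -9.0 10.2 rest Y -8.6 10.6
-61 74 z tool 24.21 -8.9 10.1 rest Y -8.4 10.6
```

View pics/w5.png

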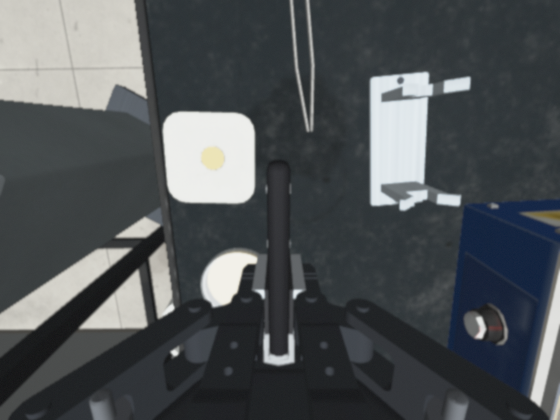

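The picture looks back over the handle: the empty cradle is at (400,140), the weighing boat at (210,157) and the petri dish at (240,290). The gripper hides the rest. The blade is centred to about 1 mm, so I'll move it over the mouth and lower it lightly.

```bash
python3 -m creep '[[0,[-0.0054,-0.0002,0.008],[0,0,0]],[0,[-0.0054,-0.0002,0.008],[0,0,0]],[0,[-0.0054,-0.0002,0.008],[0,0,0]],[0,[-0.0054,-0.0002,0.008],[0,0,0]],[0,[-0.0054,-0.0002,0.008],[0,0,0]],[0,[0,0,0],[0,0,0]],[0,[0,0,0],[0,0,0]],[0,[0,0,0],[0,0,0]]]' >/dev/null; python3 plan.py
python3 -m creep '[[0,[0,0,0.001],[0,0,0]],[0,[0,0,0.001],[0,0,0]],[0,[0,0,0],[0,0,0]],[0,[0,0,0],[0,0,0]]]'>/dev/null; python3 plan.py
python3 -m creep '[[0,[0,0,0.001],[0,0,0]],[0,[0,0,0],[0,0,0]],[0,[0,0,0],[0,0,0]]]'>/dev/null; python3 plan.py
```

```text
{'X': np.float64(-79.5), 'Y': np.float64(-1.1), 'Z': np.float64(20.0), 'phi': np.float64(-1.81), 'yaw': np.float64(-0.19)} t 6.9 F rest [0.09, -0.74, -0.84]
{'X': np.float64(-79.6), 'Y': np.float64(-0.9), 'Z': np.float64(18.3), 'phi': np.float64(-1.8), 'yaw': np.float64(-0.16)} t 7.2333 F rest [-0.34, 0.2, -1.24]
{'X': np.float64(-79.5), 'Y': np.float64(-1.1), 'Z': np.float64(17.1), 'phi': np.float64(-1.8), 'yaw': np.float64(-0.17)} t 7.4833 F rest [0.36, -0.35, -1.35]
```

```bash
for i in 1 2; do python3 -m creep '[[0,[0,0,0.0005],[0,0,0]],[0,[0,0,0.0005],[0,0,0]],[0,[0,0,0],[0,0,0]],[0,[0,0,0],[0,0,0]]]'>/dev/null; python3 plan.py; done
python3 -m creep '[[0,[0,0,0.0005],[0,0,0]],[0,[0,0,0],[0,0,0]],[0,[0,0,0],[0,0,0]]]'>/dev/null; python3 plan.py
```

```text
{'X': np.float64(-79.5), 'Y': np.float64(-1.2), 'Z': np.float64(16.0), 'phi': np.float64(-1.8), 'yaw': np.float64(-0.18)} t 7.8167 F rest [0.68, -0.45, -1.56]
{'X': np.float64(-79.5), 'Y': np.float64(-1.2), 'Z': np.float64(15.0), 'phi': np.float64(-1.8), 'yaw': np.float64(-0.18)} t 8.15 F rest [-0.36, -0.3, -1.04]
{'X': np.float64(-79.6), 'Y': np.float64(-1.2), 'Z': np.float64(14.6), 'phi': np.float64(-1.8), 'yaw': np.float64(-0.18)} t 8.4 F rest [0.58, -0.2, -0.51]
```

```bash
python3 -m creep '[[0,[0,0,0.0004],[0,0,0]],[0,[0,0,0],[0,0,0]],[0,[0,0,0],[0,0,0]]]'>/dev/null; python3 plan.py;python3 -m creep '[[0,[0,0,0],[0,0,0]]]'>/dev/null; python3 plan.py
```

```text
{'X': np.float64(-79.6), 'Y': np.float64(-1.1), 'Z': np.float64(14.2), 'phi': np.float64(-1.8), 'yaw': np.float64(-0.18)} t 8.65 F rest [-0.8, 0.33, -1.57]
{'X': np.float64(-79.6), 'Y': np.float64(-1.2), 'Z': np.float64(14.2), 'phi': np.float64(-1.8), 'yaw': np.float64(-0.18)} t 8.7333 F rest [-0.68, -0.49, -0.88]
```

```bash
for i in 1 2; do python3 -m creep '[[0,[0,0,0.0004],[0,0,0]],[0,[0,0,0],[0,0,0]],[0,[0,0,0],[0,0,0]]]'>/dev/null; python3 plan.py;python3 -m creep '[[0,[0,0,0],[0,0,0]]]'>/dev/null; python3 plan.py; done
```

```text
{'X': np.float64(-79.6), 'Y': np.float64(-1.1), 'Z': np.float64(13.8), 'phi': np.float64(-1.8), 'yaw': np.float64(-0.18)} t 8.9833 F rest [-0.89, 0.02, -0.29]
{'X': np.float64(-79.6), 'Y': np.float64(-1.1), 'Z': np.float64(13.8), 'phi': np.float64(-1.8), 'yaw': np.float64(-0.18)} t 9.0667 F rest [0.05, -0.15, -1.2]
{'X': np.float64(-79.6), 'Y': np.float64(-1.1), 'Z': np.float64(13.4), 'phi': np.float64(-1.8), 'yaw': np.float64(-0.17)} t 9.3167 F rest [0.73, 0.14, -1.22]
{'X': np.float64(-79.6), 'Y': np.float64(-1.1), 'Z': np.float64(13.4), 'phi': np.float64(-1.8), 'yaw': np.float64(-0.18)} t 9.4 F rest [0.43, -0.3, -0.95]
```

```bash
for i in 1 2; do python3 -m creep '[[0,[0,0,0.0003],[0,0,0]],[0,[0,0,0],[0,0,0]],[0,[0,0,0],[0,0,0]]]'>/dev/null; python3 plan.py;python3 -m creep '[[0,[0,0,0],[0,0,0]]]'>/dev/null; python3 plan.py; done
```

```text
{'X': np.float64(-79.7), 'Y': np.float64(-1.0), 'Z': np.float64(13.1), 'phi': np.float64(-1.8), 'yaw': np.float64(-0.17)} t 9.65 F rest [-0.97, -0.3, -0.33]
{'X': np.float64(-79.6), 'Y': np.float64(-1.1), 'Z': np.float64(13.1), 'phi': np.float64(-1.8), 'yaw': np.float64(-0.18)} t 9.7333 F rest [-1.68, 1.01, -0.4]
{'X': np.float64(-79.7), 'Y': np.float64(-1.0), 'Z': np.float64(12.8), 'phi': np.float64(-1.81), 'yaw': np.float64(-0.17)} t 9.9833 F rest [-0.7, -0.68, 1.0]
{'X': np.float64(-79.7), 'Y': np.float64(-1.0), 'Z': np.float64(12.8), 'phi': np.float64(-1.81), 'yaw': np.float64(-0.17)} t 10.0667 F rest [-1.36, -0.54, 1.23]
```

```bash
sed -i 's/24.6\]/23.8]/' plan.py
python3 - <<'E'
from plan import *
p,M,o=now();print(state(p,M))
rows([(-79.6,14.4,-1.8,2),(-62,14.4,-1.8,6),(-46,14.4,-1.8,6)])
E
```

```text
{'X': np.float64(-79.7), 'Y': np.float64(-1.0), 'Z': np.float64(13.6), 'phi': np.float64(-1.81), 'yaw': np.float64(-0.17)}
[[0,[0.0,0.0003,-0.0004],[0.0,0.0,-0.1]],[0,[0.0,0.0003,-0.0004],[0.0,0.0,-0.1]],[0,[-0.0029,0.0,-0.0001],[0.0,0.0,0.0]],[0,[-0.0029,0.0,-0.0001],[0.0,0.0,0.0]],[0,[-0.0029,0.0,-0.0001],[0.0,0.0,0.0]],[0,[-0.0029,0.0,-0.0001],[0.0,0.0,0.0]],[0,[-0.0029,0.0,-0.0001],[0.0,0.0,0.0]],[0,[-0.0029,0.0,-0.0001],[0.0,0.0,0.0]]]
[[0,[-0.0027,0.0,-0.0001],[0.0,0.0,0.0]],[0,[-0.0027,0.0,-0.0001],[0.0,0.0,0.0]],[0,[-0.0027,0.0,-0.0001],[0.0,0.0,0.0]],[0,[-0.0027,0.0,-0.0001],[0.0,0.0,0.0]],[0,[-0.0027,0.0,-0.0001],[0.0,0.0,0.0]],[0,[-0.0027,0.0,-0.0001],[0.0,0.0,0.0]]]
```

```bash
python3 -m creep '[[0,[0,0.0005,-0.0005],[0,0,-0.1]],[0,[0,0.0005,-0.0004],[0,0,-0.1]],[0,[-0.0029,0,-0.0001],[0,0,0]],[0,[-0.0029,0,-0.0001],[0,0,0]],[0,[-0.0029,0,-0.0001],[0,0,0]],[0,[-0.0029,0,-0.0001],[0,0,0]],[0,[-0.0029,0,-0.0001],[0,0,0]],[0,[0,0,0],[0,0,0]]]'>/dev/null; python3 plan.py
python3 -m creep '[[0,[0,0,0],[0,0,0]],[0,[0,0,0],[0,0,0]]]'>/dev/null; python3 plan.py
```

```text
{'X': np.float64(-64.1), 'Y': np.float64(0.0), 'Z': np.float64(14.5), 'phi': np.float64(-1.78), 'yaw': np.float64(-0.05)} t 10.7333 F rest [0.22, 0.15, -1.03]
{'X': np.float64(-65.1), 'Y': np.float64(0.2), 'Z': np.float64(14.5), 'phi': np.float64(-1.81), 'yaw': np.float64(0.01)} t 10.9 F rest [0.3, -0.09, -1.29]
```

```bash
python3 -m creep '[[0,[-0.003,0,-0.0001],[0,0,0]],[0,[-0.003,0,-0.0001],[0,0,0]],[0,[-0.003,0,-0.0001],[0,0,0]],[0,[0,0,0],[0,0,0]],[0,[0,0,0],[0,0,0]]]'>/dev/null; python3 plan.py
python3 -m creep '[[0,[-0.003,0,-0.0001],[0,0,0]],[0,[-0.003,0,-0.0001],[0,0,0]],[0,[-0.003,0,-0.0001],[0,0,0]],[0,[0,0,0],[0,0,0]],[0,[0,0,0],[0,0,0]]]'>/dev/null; python3 plan.py
```

```text
{'X': np.float64(-55.7), 'Y': np.float64(0.2), 'Z': np.float64(14.5), 'phi': np.float64(-1.8), 'yaw': np.float64(-0.02)} t 11.3167 F rest [-0.32, -0.31, -1.56]
{'X': np.float64(-46.7), 'Y': np.float64(0.2), 'Z': np.float64(14.6), 'phi': np.float64(-1.8), 'yaw': np.float64(-0.01)} t 11.7333 F rest [-0.37, -0.86, -1.96]
```

Run:
```python
from h import *
im,d,W,K=shot("scene"); cv2.imwrite("pics/s6c.png",cv2.resize(im[170:270,190:330,::-1],None,fx=5,fy=5,interpolation=cv2.INTER_CUBIC))
```

```text
(no output)
```

View pics/s6c.png

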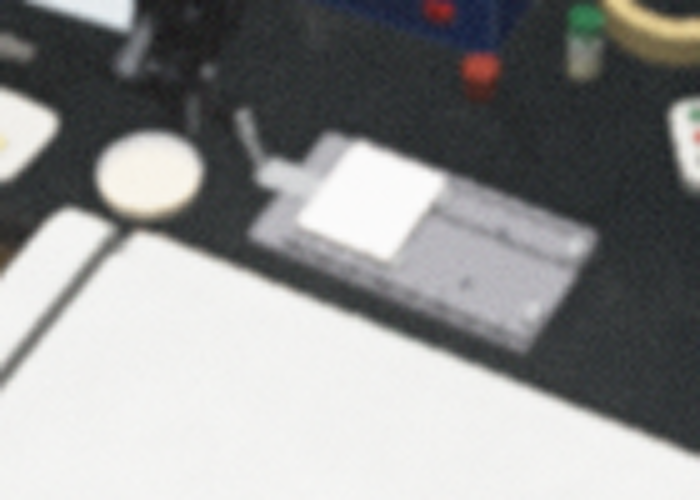

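The blade, at crop (285,178), lies centred in the mouth and under the plate at (370,200). The petri dish at crop (150,175) is untouched. Next is the tipping arc.

```bash
cat > see.py <<'E'
from plan import *
def see():
    for n in("top","scene"):
        im,d,W,K=shot(n);P=cloud(d,W,K);D=(P-C)*1e3;X=D@ax;Y=D@ay;Z=D[...,2]
        hs=im.max(-1).astype(int)-im.min(-1)
        for nm,m in(("white",(im.min(-1)>205)&(hs<30)),):
            m=m&(abs(X)<95)&(abs(Y)<40)&(Z>12)&(Z<100)
            nn,l,st,_=cv2.connectedComponentsWithStats(m.astype(np.uint8))
            if nn<2: print(n,nm,"none");continue
            m=l==1+st[1:,4].argmax();q=np.c_[X[m],Y[m],Z[m]]
            print(n,nm,m.sum(),"med",np.median(q,0).round(1),"p2",np.percentile(q,2,0).round(1),"p98",np.percentile(q,98,0).round(1))
if __name__=="__main__": see()
E
python3 see.py
python3 - <<'E'
from plan import *
rows([(-46,16,-1.8,2),(-45.4,22.6,4,4),(-43.5,29.6,8,4),(-38.6,39,11,5),(-34,47,13,5),(-27.5,52.8,15,5),(-18.5,56,16,5),(-4.5,57.4,18,6),(2,57,18,4)])
E
```

```text
top white 468 med [-34.2   0.6  24.9] p2 [-65.1 -33.5  14.9] p98 [-4.3 35.1 30.9]
scene white 426 med [-37.6  -0.4  27.2] p2 [-86.1 -34.1  17.2] p98 [-6.6 34.3 33.3]
[[0,[-0.0006,-0.0001,-0.0007],[0.0,0.0,0.0]],[0,[-0.0006,-0.0001,-0.0007],[0.0,0.0,0.0]],[0,[0.0005,0.0,0.0011],[0.0,-1.4,0.0]],[0,[0.0004,0.0,0.0011],[0.0,-1.4,0.0]],[0,[0.0004,0.0,0.0011],[0.0,-1.5,0.0]],[0,[0.0003,0.0,0.0011],[0.0,-1.5,0.0]],[0,[-0.0002,0.0,0.0002],[0.0,-1.0,0.0]],[0,[-0.0002,0.0,0.0002],[0.0,-1.0,0.0]]]
[[0,[-0.0003,0.0,0.0002],[0.0,-1.0,0.0]],[0,[-0.0003,0.0,0.0002],[0.0,-1.0,0.0]],[0,[-0.001,0.0,-0.0006],[0.0,-0.6,0.0]],[0,[-0.001,0.0,-0.0006],[0.0,-0.6,0.0]],[0,[-0.001,0.0,-0.0006],[0.0,-0.6,0.0]],[0,[-0.001,0.0,-0.0005],[0.0,-0.6,0.0]],[0,[-0.0011,0.0,-0.0005],[0.0,-0.6,0.0]],[0,[-0.001,0.0,-0.0006],[0.0,-0.4,0.0]]]
[[0,[-0.0011,0.0,-0.0006],[0.0,-0.4,0.0]],[0,[-0.0011,0.0,-0.0006],[0.0,-0.4,0.0]],[0,[-0.0011,0.0,-0.0006],[0.0,-0.4,0.0]],[0,[-0.0011,0.0,-0.0006],[0.0,-0.4,0.0]],[0,[-0.0014,0.0,-0.0001],[0.0,-0.4,0.0]],[0,[-0.0014,0.0,-0.0001],[0.0,-0.4,0.0]],[0,[-0.0014,0.0,-0.0001],[0.0,-0.4,0.0]],[0,[-0.0014,0.0,0.0],[0.0,-0.4,0.0]]]
[[0,[-0.0014,0.0,0.0],[0.0,-0.4,0.0]],[0,[-0.0018,0.0,0.0002],[0.0,-0.2,0.0]],[0,[-0.0018,0.0,0.0002],[0.0,-0.2,0.0]],[0,[-0.0018,0.0,0.0002],[0.0,-0.2,0.0]],[0,[-0.0018,0.0,0.0003],[0.0,-0.2,0.0]],[0,[-0.0018,0.0,0.0003],[0.0,-0.2,0.0]],[0,[-0.0022,0.0,0.0011],[0.0,-0.3,0.0]],[0,[-0.0022,0.0,0.0011],[0.0,-0.3,0.0]]]
[[0,[-0.0022,0.0,0.0011],[0.0,-0.3,0.0]],[0,[-0.0022,0.0,0.0011],[0.0,-0.3,0.0]],[0,[-0.0022,0.0,0.0011],[0.0,-0.3,0.0]],[0,[-0.0022,0.0,0.0011],[0.0,-0.3,0.0]],[0,[-0.0015,0.0,0.0006],[0.0,0.0,0.0]],[0,[-0.0015,0.0,0.0006],[0.0,0.0,0.0]],[0,[-0.0015,0.0,0.0006],[0.0,0.0,0.0]],[0,[-0.0015,0.0,0.0006],[0.0,0.0,0.0]]]
```

```bash
python3 -m creep '[[0,[-0.0006,-0.0001,-0.0007],[0,0,0]],[0,[-0.0006,-0.0001,-0.0007],[0,0,0]],[0,[0.0005,0,0.0011],[0,-1.4,0]],[0,[0.0004,0,0.0011],[0,-1.4,0]],[0,[0.0004,0,0.0011],[0,-1.5,0]],[0,[0.0003,0,0.0011],[0,-1.5,0]],[0,[0,0,0],[0,0,0]]]'>/dev/null; python3 plan.py
python3 -m creep '[[0,[-0.0002,0,0.0002],[0,-1,0]],[0,[-0.0002,0,0.0002],[0,-1,0]],[0,[-0.0003,0,0.0002],[0,-1,0]],[0,[-0.0003,0,0.0002],[0,-1,0]],[0,[0,0,0],[0,0,0]],[0,[0,0,0],[0,0,0]]]'>/dev/null; python3 plan.py; python3 see.py
```

```text
{'X': np.float64(-46.5), 'Y': np.float64(0.3), 'Z': np.float64(22.6), 'phi': np.float64(4.03), 'yaw': np.float64(0.18)} t 12.4667 F rest [-0.01, -0.54, -2.42]
{'X': np.float64(-43.5), 'Y': np.float64(0.1), 'Z': np.float64(29.6), 'phi': np.float64(7.95), 'yaw': np.float64(0.08)} t 12.9667 F rest [-0.39, 0.43, -1.53]
top white 450 med [-31.4   0.6  34.6] p2 [-59.4 -33.4  19.2] p98 [-2.9 35.3 44.7]
scene white 456 med [-33.9  -0.8  35.9] p2 [-82.6 -34.6  19.3] p98 [-5.2 34.2 47.6]
```

```bash
python3 -m creep '[[0,[-0.001,0,-0.0006],[0,-0.6,0]],[0,[-0.001,0,-0.0006],[0,-0.6,0]],[0,[-0.001,0,-0.0006],[0,-0.6,0]],[0,[-0.001,0,-0.0005],[0,-0.6,0]],[0,[-0.0011,0,-0.0005],[0,-0.6,0]],[0,[0,0,0],[0,0,0]]]'>/dev/null; python3 plan.py
python3 -m creep '[[0,[-0.001,0,-0.0006],[0,-0.4,0]],[0,[-0.0011,0,-0.0006],[0,-0.4,0]],[0,[-0.0011,0,-0.0006],[0,-0.4,0]],[0,[-0.0011,0,-0.0006],[0,-0.4,0]],[0,[-0.0011,0,-0.0006],[0,-0.4,0]],[0,[0,0,0],[0,0,0]]]'>/dev/null; python3 plan.py; python3 see.py
```

```text
{'X': np.float64(-38.7), 'Y': np.float64(0.3), 'Z': np.float64(39.3), 'phi': np.float64(11.05), 'yaw': np.float64(0.09)} t 13.5667 F rest [-0.58, -0.18, -1.22]
{'X': np.float64(-33.7), 'Y': np.float64(0.2), 'Z': np.float64(47.3), 'phi': np.float64(13.03), 'yaw': np.float64(0.06)} t 14.0667 F rest [-0.15, -0.2, -1.64]
top white 78 med [-41.8   1.4  64.3] p2 [-49.4 -30.2  17. ] p98 [-36.4  32.8  71.9]
scene white 391 med [-26.5  -0.7  47.1] p2 [-74.4 -31.5  27. ] p98 [-4.2 30.8 70.1]
```

```bash
python3 -m creep '[[0,[-0.0014,0,-0.0001],[0,-0.4,0]],[0,[-0.0014,0,-0.0001],[0,-0.4,0]],[0,[-0.0014,0,-0.0001],[0,-0.4,0]],[0,[-0.0014,0,0],[0,-0.4,0]],[0,[-0.0014,0,0],[0,-0.4,0]],[0,[0,0,0],[0,0,0]]]'>/dev/null; python3 plan.py
python3 -m creep '[[0,[-0.0018,0,0.0002],[0,-0.2,0]],[0,[-0.0018,0,0.0002],[0,-0.2,0]],[0,[-0.0018,0,0.0002],[0,-0.2,0]],[0,[-0.0018,0,0.0003],[0,-0.2,0]],[0,[-0.0018,0,0.0003],[0,-0.2,0]],[0,[0,0,0],[0,0,0]]]'>/dev/null; python3 plan.py; python3 see.py
```

```text
{'X': np.float64(-27.0), 'Y': np.float64(0.1), 'Z': np.float64(53.1), 'phi': np.float64(15.04), 'yaw': np.float64(0.06)} t 14.6667 F rest [-0.25, 0.04, -1.85]
{'X': np.float64(-17.8), 'Y': np.float64(0.1), 'Z': np.float64(56.3), 'phi': np.float64(16.03), 'yaw': np.float64(0.02)} t 15.1667 F rest [0.54, -0.53, -1.31]
top white 73 med [-21.4   0.2  75.6] p2 [-27.8 -30.1  13.8] p98 [-17.   35.   81.6]
scene white 85 med [-24.6  -2.5  77. ] p2 [-68.4 -30.4  44.6] p98 [-17.4  30.1  85.6]
```

```bash
python3 -m creep '[[0,[-0.0022,0,0.0011],[0,-0.3,0]],[0,[-0.0022,0,0.0011],[0,-0.3,0]],[0,[-0.0022,0,0.0011],[0,-0.3,0]],[0,[-0.0022,0,0.0011],[0,-0.3,0]],[0,[-0.0022,0,0.0011],[0,-0.3,0]],[0,[-0.0022,0,0.0011],[0,-0.3,0]],[0,[0,0,0],[0,0,0]]]'>/dev/null; python3 plan.py;python3 see.py
python3 -m creep '[[0,[-0.0015,0,0.0006],[0,0,0]],[0,[-0.0015,0,0.0006],[0,0,0]],[0,[-0.0015,0,0.0006],[0,0,0]],[0,[-0.0015,0,0.0006],[0,0,0]],[0,[0,0,0],[0,0,0]],[0,[0,0,0],[0,0,0]],[0,[0,0,0],[0,0,0]]]'>/dev/null; python3 plan.py; python3 see.py
```

```text
{'X': np.float64(-3.5), 'Y': np.float64(-0.1), 'Z': np.float64(57.1), 'phi': np.float64(17.84), 'yaw': np.float64(0.04)} t 15.85 F rest [-0.03, -1.15, -1.54]
top white 95 med [ 5.4  2.8 77.4] p2 [ -4.6 -29.7  15.5] p98 [11.1 34.9 84.6]
scene white 107 med [ 4.6 -1.  77.1] p2 [-54.1 -29.6  40.3] p98 [13.  32.8 85.6]
{'X': np.float64(2.5), 'Y': np.float64(0.1), 'Z': np.float64(56.7), 'phi': np.float64(17.8), 'yaw': np.float64(0.03)} t 16.5333 F rest [-0.23, -0.61, -0.96]
top white 475 med [32.   1.3 24.9] p2 [  2.1 -33.   16.1] p98 [61.8 37.  32.7]
scene white 420 med [30.   1.7 28.2] p2 [ -2.6 -33.7  20.2] p98 [59.4 35.1 34.7]
```

The plate has gone over and lies at x ≈ 31 mm. I'll bring the blade back and down, flat, behind it.

Run:
```python
from plan import *
rows([(-18,57,10,4),(-28,40,0,4),(-28,21,-1.2,4),(-8,21,-1.2,4)])
```

```text
[[0,[0.004,0.0,-0.0053],[0.0,1.9,0.0]],[0,[0.004,0.0,-0.0052],[0.0,1.9,0.0]],[0,[0.0041,0.0,-0.005],[0.0,1.9,0.0]],[0,[0.0041,0.0,-0.0048],[0.0,1.9,0.0]],[0,[0.0021,0.0,-0.001],[0.0,2.5,0.0]],[0,[0.0019,0.0,-0.0009],[0.0,2.5,0.0]],[0,[0.0017,0.0,-0.0007],[0.0,2.5,0.0]],[0,[0.0015,0.0,-0.0006],[0.0,2.5,0.0]]]
[[0,[-0.0001,0.0,0.0042],[0.0,0.3,0.0]],[0,[-0.0002,0.0,0.0042],[0.0,0.3,0.0]],[0,[-0.0002,0.0,0.0042],[0.0,0.3,0.0]],[0,[-0.0002,0.0,0.0042],[0.0,0.3,0.0]],[0,[-0.005,0.0,-0.0001],[0.0,0.0,0.0]],[0,[-0.005,0.0,-0.0001],[0.0,0.0,0.0]],[0,[-0.005,0.0,-0.0001],[0.0,0.0,0.0]],[0,[-0.005,0.0,-0.0001],[0.0,0.0,0.0]]]
```

```bash
python3 -m creep '[[0,[0.004,0,-0.0053],[0,1.9,0]],[0,[0.004,0,-0.0052],[0,1.9,0]],[0,[0.0041,0,-0.005],[0,1.9,0]],[0,[0.0041,0,-0.0048],[0,1.9,0]],[0,[0.0021,0,-0.001],[0,2.5,0]],[0,[0.0019,0,-0.0009],[0,2.5,0]],[0,[0.0017,0,-0.0007],[0,2.5,0]],[0,[0.0015,0,-0.0006],[0,2.5,0]]]'>/dev/null
python3 -m creep '[[0,[-0.0001,0,0.0042],[0,0.3,0]],[0,[-0.0002,0,0.0042],[0,0.3,0]],[0,[-0.0002,0,0.0042],[0,0.3,0]],[0,[-0.0002,0,0.0032],[0,0.3,0]],[0,[0,0,0],[0,0,0]],[0,[0,0,0],[0,0,0]],[0,[0,0,0],[0,0,0]]]'>/dev/null;python3 plan.py
python3 - <<'E'
from plan import *
im,d,W,K=shot("top");P=cloud(d,W,K);D=(P-C)*1e3;X=D@ax;Y=D@ay;Z=D[...,2]
m=(im.min(-1)>190)&(abs(X)<95)&(abs(Y)<40)&(Z>20)&(X>-8)
nn,l,st,_=cv2.connectedComponentsWithStats(m.astype(np.uint8));m=l==1+st[1:,4].argmax()
r=cv2.minAreaRect(np.c_[X[m],Y[m]].astype(np.float32));print(r)
for a in range(-5,70,8):
    k=m&(X>a)&(X<a+8)
    if k.sum():print(a,k.sum(),np.percentile(Z[k],[10,50,90]).round(1))
p,M,o=now(); s=state(p,M); rows([(-6,21,-1.2,4)])
E
```

```text
{'X': np.float64(-28.2), 'Y': np.float64(0.1), 'Z': np.float64(22.0), 'phi': np.float64(-0.99), 'yaw': np.float64(0.08)} t 17.8833 F rest [-0.02, 0.47, -1.17]
((32.37639617919922, 2.1580734252929688), (73.51014709472656, 74.89839172363281), 0.5428694486618042)
-5 11 [20.4 21.6 23.7]
3 61 [23.3 25.7 29.6]
11 57 [21.3 25.7 30.5]
19 59 [23.  26.6 30.2]
27 60 [21.7 23.9 29.2]
35 55 [21.3 25.4 30. ]
43 54 [22.8 25.2 27.3]
51 57 [21.1 24.6 29.1]
59 29 [20.8 24.7 27.7]
67 1 [20.2 20.2 20.2]
[[0,[-0.0056,0.0,0.0001],[0.0,0.1,0.0]],[0,[-0.0056,0.0,0.0001],[0.0,0.1,0.0]],[0,[-0.0056,0.0,0.0001],[0.0,0.1,0.0]],[0,[-0.0056,0.0,0.0001],[0.0,0.1,0.0]]]
```

```bash
python3 -m creep '[[0,[-0.0058,0,0.0002],[0,0,0]],[0,[-0.0058,0,0.0002],[0,0,0]],[0,[-0.0058,0,0.0002],[0,0,0]],[0,[-0.0058,0,0.0002],[0,0,0]],[0,[0,0,0],[0,0,0]],[0,[0,0,0],[0,0,0]]]'>/dev/null;python3 plan.py
python3 -m creep '[[0,[-0.0015,0,0],[0,0,0]],[0,[-0.0015,0,0],[0,0,0]],[0,[-0.0015,0,0],[0,0,0]],[0,[-0.0015,0,0],[0,0,0]],[0,[-0.0015,0,0],[0,0,0]],[0,[-0.0015,0,0],[0,0,0]],[0,[-0.0015,0,0],[0,0,0]],[0,[0,0,0],[0,0,0]]]'>/dev/null;python3 plan.py
python3 -m creep '[[0,[0,0,0],[0,0,0]]]'>/dev/null;python3 plan.py;python3 see.py
```

```text
{'X': np.float64(-3.8), 'Y': np.float64(-0.2), 'Z': np.float64(20.9), 'phi': np.float64(-0.99), 'yaw': np.float64(-0.07)} t 18.4333 F rest [0.17, 0.4, -2.23]
{'X': np.float64(6.2), 'Y': np.float64(0.0), 'Z': np.float64(20.7), 'phi': np.float64(-0.99), 'yaw': np.float64(0.01)} t 19.1 F rest [0.2, -1.04, -0.57]
{'X': np.float64(6.1), 'Y': np.float64(0.1), 'Z': np.float64(20.8), 'phi': np.float64(-0.99), 'yaw': np.float64(0.01)} t 19.1833 F rest [0.42, 0.23, -1.47]
top white 473 med [35.3  1.7 23.6] p2 [  5.3 -33.   15.1] p98 [65.4 36.8 31.2]
scene white 473 med [29.   0.5 26.5] p2 [-43.  -33.1  20.1] p98 [63.6 34.8 32.2]
```

```bash
python3 -m creep '[[0,[-0.0014,0,0],[0,0,0]],[0,[-0.0014,0,0],[0,0,0]],[0,[-0.0014,0,0],[0,0,0]],[0,[-0.0014,0,0],[0,0,0]],[0,[-0.0014,0,0],[0,0,0]],[0,[-0.0014,0,0],[0,0,0]],[0,[-0.0014,0,0],[0,0,0]],[0,[-0.0014,0,0],[0,0,0]]]'>/dev/null;python3 plan.py
python3 -m creep '[[0,[0,0,0],[0,0,0]],[0,[0,0,0],[0,0,0]]]'>/dev/null;python3 plan.py
python3 -m creep '[[0,[-0.0005,0,0],[0,0,0]],[0,[-0.0005,0,0],[0,0,0]],[0,[0,0,0],[0,0,0]],[0,[0,0,0],[0,0,0]]]'>/dev/null;python3 plan.py;python3 see.py
```

```text
{'X': np.float64(17.3), 'Y': np.float64(0.1), 'Z': np.float64(20.6), 'phi': np.float64(-1.0), 'yaw': np.float64(0.02)} t 19.95 F rest [-0.72, 0.66, -0.95]
{'X': np.float64(17.4), 'Y': np.float64(0.0), 'Z': np.float64(20.5), 'phi': np.float64(-0.99), 'yaw': np.float64(0.0)} t 20.1167 F rest [-0.47, -0.27, -1.2]
{'X': np.float64(18.2), 'Y': np.float64(0.0), 'Z': np.float64(20.5), 'phi': np.float64(-1.0), 'yaw': np.float64(0.02)} t 20.45 F rest [-0.01, -0.55, -1.43]
top white 474 med [47.1  1.2 23.6] p2 [ 17.1 -33.7  14.8] p98 [77.2 36.3 31.1]
scene white 470 med [41.1  0.1 26.7] p2 [-27.8 -33.9  19.8] p98 [75.1 35.  32.3]
```

```bash
for i in 1 2 3 ; do python3 -m creep '[[0,[-0.0005,0,0],[0,0,0]],[0,[0,0,0],[0,0,0]],[0,[0,0,0],[0,0,0]]]'>/dev/null;python3 plan.py; done
```

```text
{'X': np.float64(18.6), 'Y': np.float64(0.1), 'Z': np.float64(20.5), 'phi': np.float64(-1.0), 'yaw': np.float64(0.02)} t 20.8 F rest [0.19, -0.04, -1.86]
{'X': np.float64(19.2), 'Y': np.float64(0.1), 'Z': np.float64(20.5), 'phi': np.float64(-1.0), 'yaw': np.float64(0.02)} t 21.05 F rest [0.45, 0.24, -0.94]
{'X': np.float64(19.7), 'Y': np.float64(0.1), 'Z': np.float64(20.5), 'phi': np.float64(-1.0), 'yaw': np.float64(0.02)} t 21.3 F rest [-0.0, 0.23, -1.65]
```

```bash
for i in 1 2 3 ; do python3 -m creep '[[0,[-0.0004,0,0],[0,0,0]],[0,[0,0,0],[0,0,0]],[0,[0,0,0],[0,0,0]]]'>/dev/null;python3 plan.py; done
```

```text
{'X': np.float64(20.1), 'Y': np.float64(0.1), 'Z': np.float64(20.5), 'phi': np.float64(-1.0), 'yaw': np.float64(0.02)} t 21.55 F rest [0.14, -1.09, -1.04]
{'X': np.float64(20.5), 'Y': np.float64(0.1), 'Z': np.float64(20.5), 'phi': np.float64(-1.0), 'yaw': np.float64(0.02)} t 21.8 F rest [0.02, -1.28, -0.96]
{'X': np.float64(20.7), 'Y': np.float64(0.1), 'Z': np.float64(20.5), 'phi': np.float64(-1.01), 'yaw': np.float64(0.03)} t 22.05 F rest [-1.63, 0.54, -2.69]
```

```bash
for i in 1 2 ; do python3 -m creep '[[0,[-0.0003,0,0],[0,0,0]],[0,[0,0,0],[0,0,0]],[0,[0,0,0],[0,0,0]]]'>/dev/null;python3 plan.py; done; python3 see.py
```

```text
{'X': np.float64(20.8), 'Y': np.float64(0.2), 'Z': np.float64(20.5), 'phi': np.float64(-1.02), 'yaw': np.float64(0.04)} t 22.3 F rest [-3.53, 0.46, -0.71]
{'X': np.float64(20.8), 'Y': np.float64(0.1), 'Z': np.float64(20.4), 'phi': np.float64(-1.03), 'yaw': np.float64(0.06)} t 22.55 F rest [-4.87, 0.43, 0.04]
top white 475 med [49.5  1.1 23.4] p2 [ 19.4 -32.6  15.1] p98 [80.4 35.9 30. ]
scene white 486 med [43.4  0.4 26.6] p2 [-26.4 -33.   19.3] p98 [77.6 34.7 32.1]
```

The plate is home: x ≈ 50 mm, and the force rose to 5 N. I'll back off, lift and head back over the cradle.

```bash
python3 -m creep '[[0,[0.002,0,0],[0,0,0]],[0,[0.005,0,0],[0,0,0]],[0,[0.008,0,0],[0,0,0]],[0,[0.01,0,0],[0,0,0]],[0,[0,0,-0.02],[0,0,0]],[0,[0,0,-0.025],[0,0,0]],[0,[0,0,-0.025],[0,0,0]],[0,[0,0,-0.015],[0,0,0]]]'>/dev/null; python3 -m creep '[[0,[0,0,0],[0,0,0]]]'>/dev/null
cat > go.py <<'E'
from plan import *
def go(pt,yawx,n):
    p,M,o=now(); c,s=np.cos(np.radians(yawx)),np.sin(np.radians(yawx))
    Mt=np.array([[c,s,0],[s,-c,0],[0,0,-1.]]); rv=R.from_matrix(M.T@Mt).as_rotvec()
    for i in range(n):
        M2=M@R.from_rotvec(rv/n).as_matrix(); d=M.T@((np.array(pt)-now()[0])/n)
        print([0,d.round(4).tolist(),np.degrees(rv/n).round(1).tolist()],end=","); M=M2
    print()
E
python3 - <<'E'
from go import *
p,M,o=now();print(p,state(p,M))
im,d,W,K=shot("top");P=cloud(d,W,K);D=(P-C)*1e3;X=D@ax;Y=D@ay;Z=D[...,2]
m=(im.min(-1)>200)&(abs(X)<95)&(abs(Y)<40)&(Z>18)&(X>10)
nn,l,st,_=cv2.connectedComponentsWithStats(m.astype(np.uint8));m=l==1+st[1:,4].argmax()
print(cv2.minAreaRect(np.c_[X[m],Y[m]].astype(np.float32)),np.median(X[m]),np.median(Y[m]))
for s in(-1,1):
    k=m&(Y*s>12);print(s,np.percentile(X[k],[2,50,98]).round(1))
go((.4199,.3444,.1347),124,12)
E
```

```text
[0.42314446 0.15691823 0.13467121] {'X': np.float64(-2.5), 'Y': np.float64(2.8), 'Z': np.float64(109.1), 'phi': np.float64(-0.93), 'yaw': np.float64(0.07)}
((50.194007873535156, 2.1174850463867188), (65.18031311035156, 73.69688415527344), 0.34200140833854675) 50.644568964723035 2.360091430597744
-1 [21.1 51.9 82. ]
1 [20.8 50.1 80.5]
[0, [0.0138, 0.0075, 0.0001], [0.0, -0.1, -0.4]],[0, [0.0137, 0.0076, 0.0001], [0.0, -0.1, -0.4]],[0, [0.0136, 0.0077, 0.0001], [0.0, -0.1, -0.4]],[0, [0.0136, 0.0078, 0.0001], [0.0, -0.1, -0.4]],[0, [0.0135, 0.0079, 0.0], [0.0, -0.1, -0.4]],[0, [0.0135, 0.008, 0.0], [0.0, -0.1, -0.4]],[0, [0.0134, 0.0081, -0.0], [0.0, -0.1, -0.4]],[0, [0.0134, 0.0081, -0.0], [0.0, -0.1, -0.4]],[0, [0.0133, 0.0082, -0.0001], [0.0, -0.1, -0.4]],[0, [0.0133, 0.0083, -0.0001], [0.0, -0.1, -0.4]],[0, [0.0132, 0.0084, -0.0001], [0.0, -0.1, -0.4]],[0, [0.0132, 0.0085, -0.0001], [0.0, -0.1, -0.4]],
```

```bash
python3 -m creep '[[0,[0.0138,0.0075,0],[0,-0.1,-0.4]],[0,[0.0137,0.0076,0],[0,-0.1,-0.4]],[0,[0.0136,0.0077,0],[0,-0.1,-0.4]],[0,[0.0136,0.0078,0],[0,-0.1,-0.4]],[0,[0.0135,0.0079,0],[0,-0.1,-0.4]],[0,[0.0135,0.008,0],[0,-0.1,-0.4]],[0,[0.0134,0.0081,0],[0,-0.1,-0.4]],[0,[0.0134,0.0081,0],[0,-0.1,-0.4]]]'>/dev/null;  python3 -m creep '[[0,[0.0133,0.0082,0],[0,-0.1,-0.4]],[0,[0.0133,0.0083,0],[0,-0.1,-0.4]],[0,[0.0132,0.0084,0],[0,-0.1,-0.4]],[0,[0.0132,0.0085,0],[0,-0.1,-0.4]],[0,[0,0,0],[0,0,0]],[0,[0,0,0],[0,0,0]],[0,[0,0,0],[0,0,0]]]'
python3 - <<'E'
from go import *
p,M,o=now();print(M[:,0],M[:,2]); 
go((.4194,.3442,.0800),123.95,5)
shot("wrist","w7.png")
from lift import measure
im,P,L,T,u,v=measure("w7");g=im.sum(-1)
k=(g<170)&(abs(L[...,2]+15)<10)&(abs(L[...,1])<12)&(L[...,0]>14)&(L[...,0]<80);Q=L[k];print("handle z/x",[(a,np.median(Q[(Q[:,0]>a)&(Q[:,0]<a+10)],0).round(1).tolist()) for a in(15,25,35,45)],Q[:,0].max())
k=(g>300)&(P[...,2]>.044)&(P[...,2]<.062)&(abs(L[...,1])<26)&(L[...,0]>20)&(L[...,0]<60);print("rear fork",k.sum(),np.percentile(L[k],[2,50,98],axis=0).round(1).tolist())
E
```

```text
time_s: 24.7
tool_pos: [0.4186, 0.3428, 0.1325]
tcp_rot: [0.469, 0.883, -0.002, 0.001]
force: [-0.2, 0.4, -1.9]
finger_gap: 0.0089
gripper_force: 58.8
[-0.56085487  0.82790399 -0.00409896] [ 9.65171082e-04 -4.29711260e-03 -9.99990302e-01]
[0, [0.0002, 0.0003, 0.0105], [-0.0, 0.0, 0.0]],[0, [0.0002, 0.0003, 0.0105], [-0.0, 0.0, 0.0]],[0, [0.0002, 0.0003, 0.0105], [-0.0, 0.0, 0.0]],[0, [0.0002, 0.0003, 0.0105], [-0.0, 0.0, 0.0]],[0, [0.0002, 0.0003, 0.0105], [-0.0, 0.0, 0.0]],
handle z/x [(15, [19.6, 0.8, -14.2]), (25, [29.7, 0.9, -14.2]), (35, [39.7, 1.7, -14.1]), (45, [50.1, 2.1, -14.1])] 60.92967476227955
rear fork 243 [[31.4, -17.8, 75.3], [34.7, -9.3, 79.1], [37.3, 17.0, 87.5]]
```

```bash
python3 -m creep '[[0,[0.0003,0.0003,0.0105],[0,0,0]],[0,[0.0003,0.0003,0.0105],[0,0,0]],[0,[0.0003,0.0003,0.0105],[0,0,0]],[0,[0.0002,0.0003,0.0105],[0,0,0]],[0,[0.0002,0.0003,0.0105],[0,0,0]],[0,[0,0,0],[0,0,0]],[0,[0,0,0],[0,0,0]],[0,[0,0,0],[0,0,0]]]'
python3 -m creep '[[0,[0,0,0.007],[0,0,0]],[0,[0,0,0.007],[0,0,0]],[0,[0,0,0.007],[0,0,0]],[0,[0,0,0.007],[0,0,0]],[0,[0,0,0],[0,0,0]],[0,[0,0,0],[0,0,0]]]'
python3 - <<'E'
from go import *
p,M,o=now(); print(M[:,0]); go((.4190,.3440,.0375),123.95,5)
E
```

```text
time_s: 25.42
tool_pos: [0.4193, 0.3452, 0.0802]
tcp_rot: [0.468, 0.883, -0.001, 0.001]
force: [0.6, 0.4, -0.7]
finger_gap: 0.0089
gripper_force: 58.8
time_s: 25.92
tool_pos: [0.4188, 0.3446, 0.0515]
tcp_rot: [0.468, 0.883, -0.002, 0.001]
force: [0.4, -0.1, -0.5]
finger_gap: 0.0088
gripper_force: 58.8
[-0.56106002  0.82776749 -0.00355348]
[0, [-0.0001, -0.0, 0.0028], [-0.0, 0.0, 0.0]],[0, [-0.0001, -0.0, 0.0028], [-0.0, 0.0, 0.0]],[0, [-0.0001, -0.0, 0.0028], [-0.0, 0.0, 0.0]],[0, [-0.0001, -0.0, 0.0028], [-0.0, 0.0, 0.0]],[0, [-0.0001, -0.0, 0.0028], [-0.0, 0.0, 0.0]],
```

```bash
python3 -m creep '[[0,[-0.0001,0,0.0028],[0,0,0]],[0,[-0.0001,0,0.0028],[0,0,0]],[0,[-0.0001,0,0.0028],[0,0,0]],[0,[0,0,0.0028],[0,0,0]],[0,[0,0,0.0023],[0,0,0]],[0,[0,0,0],[0,0,0]],[0,[0,0,0],[0,0,0]]]'; for i in 1 2; do python3 -m creep '[[0,[0,0,0.0006],[0,0,0]],[0,[0,0,0],[0,0,0]],[0,[0,0,0],[0,0,0]]]' | grep -E "pos|force:"; done
```

```text
time_s: 26.5
tool_pos: [0.4203, 0.3457, 0.0469]
tcp_rot: [0.468, 0.884, -0.0, 0.003]
force: [-19.9, -16.2, 73.6]
finger_gap: 0.0086
gripper_force: 69.6
tool_pos: [0.4204, 0.3457, 0.0469]
force: [-20.4, -17.3, 78.6]
gripper_force: 70.3
tool_pos: [0.4204, 0.3457, 0.0468]
force: [-22.8, -19.5, 83.2]
gripper_force: 71.1
```

```bash
python3 -m creep '[[0,[0,0,-0.01],[0,0,0]],[0,[0,0,-0.015],[0,0,0]],[0,[0,0,-0.02],[0,0,0]],[0,[0,0,-0.02],[0,0,0]],[0,[0,0,0],[0,0,0]],[0,[0,0,0],[0,0,0]],[0,[0,0,0],[0,0,0]]]'
python3 - <<'E'
from go import *
p,M,o=now();print(p,M[:,0].round(4),M[:,2].round(4),o["torque"])
for f in("w8.png",):
    shot("wrist",f)
from lift import measure
im,P,L,T,u,v=measure("w8");g=im.sum(-1)
k=(g<170)&(abs(L[...,2]+15)<10)&(abs(L[...,1])<12)&(L[...,0]>14)&(L[...,0]<80);Q=L[k];print("handle",[(a,np.median(Q[(Q[:,0]>a)&(Q[:,0]<a+10)],0).round(1).tolist()) for a in(15,25,35,45)],Q[:,0].max())
for n,a,b in(("rear",25,50),):
    k=(g>300)&(P[...,2]>.046)&(P[...,2]<.062)&(abs(L[...,1])<26)&(L[...,0]>a)&(L[...,0]<b);print(n,"fork",k.sum(),np.percentile(L[k],[2,50,98],axis=0).round(1).tolist());
    Q=L[k]
    for y in range(-20,21,2):
        q=Q[(Q[:,1]>=y)&(Q[:,1]<y+2)]
        if len(q):print(y,len(q),P[k][(Q[:,1]>=y)&(Q[:,1]<y+2)][:,2].max().round(4),end="; ")
cv2.imwrite("pics/w8c.png",cv2.resize(im[130:330,200:360,::-1],None,fx=3.75,fy=3,interpolation=cv2.INTER_CUBIC)[:600])
E
```

```text
time_s: 27.58
tool_pos: [0.4192, 0.3446, 0.1021]
tcp_rot: [0.469, 0.883, -0.001, 0.001]
force: [0.4, -1.2, -2.0]
finger_gap: 0.009
gripper_force: 60.3
[0.41922986 0.34456917 0.10211991] [-0.5609  0.8279 -0.0036] [ 0.0012 -0.0035 -1.    ] [0.05906357 0.04592297 0.0106809 ]
handle [(15, [19.7, 0.4, -14.3]), (25, [29.9, 0.4, -14.4]), (35, [39.6, 0.9, -14.3]), (45, [50.2, 2.1, -14.2])] 61.0026047392887
rear fork 314 [[30.1, -19.2, 45.2], [33.5, -10.7, 48.3], [36.1, 15.4, 55.1]]
-20 25 0.0564; -18 39 0.0575; -16 34 0.0551; -14 34 0.0544; -12 36 0.0513; -10 14 0.0508; 8 36 0.0539; 10 35 0.0555; 12 32 0.0577; 14 29 0.0567;
```

View pics/w8c.png

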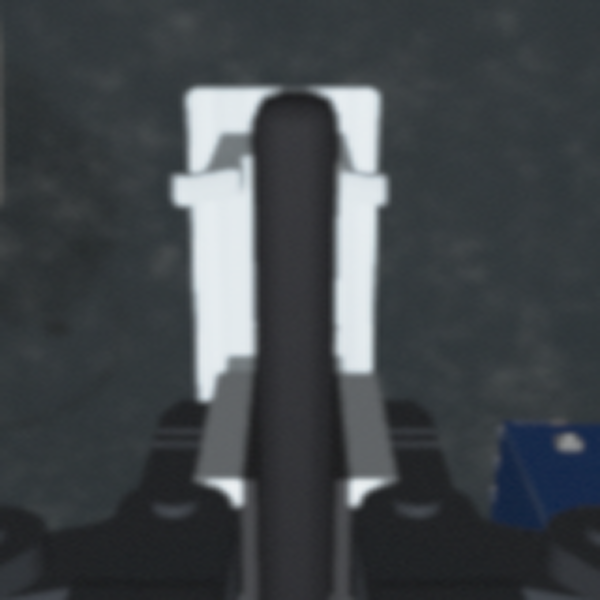

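The crop shows the rear fork centred at crop x ≈ 279 and the handle at x ≈ 296, so the lifter is about 2.5 mm too far along tool +y. I'll shift it and lower again carefully.

```bash
python3 -m creep '[[0,[0.0003,-0.0013,0.01],[0,0,0]],[0,[0.0002,-0.0013,0.01],[0,0,0]],[0,[0,0,0.01],[0,0,0]],[0,[0,0,0.01],[0,0,0]],[0,[0,0,0.005],[0,0,0]],[0,[0,0,0],[0,0,0]],[0,[0,0,0],[0,0,0]],[0,[0,0,0],[0,0,0]]]'|grep -E "pos|force:"; for i in 1 2 3; do python3 -m creep '[[0,[0,0,0.001],[0,0,0]],[0,[0,0,0.001],[0,0,0]],[0,[0,0,0],[0,0,0]]]' | grep -E "pos|force:"; done
```

```text
tool_pos: [0.4173, 0.3439, 0.0577]
force: [0.1, 0.4, -1.0]
gripper_force: 60.2
tool_pos: [0.4173, 0.3438, 0.0559]
force: [0.5, -0.6, -2.9]
gripper_force: 60.2
tool_pos: [0.417, 0.3436, 0.0535]
force: [-0.3, -0.2, -0.9]
gripper_force: 60.2
tool_pos: [0.417, 0.3436, 0.0514]
force: [0.4, 0.3, -1.2]
gripper_force: 60.2
```

```bash
for i in 1 2 3; do python3 -m creep '[[0,[0,0,0.001],[0,0,0]],[0,[0,0,0.001],[0,0,0]],[0,[0,0,0],[0,0,0]]]' | grep -E "pos|force:"; done
```

```text
tool_pos: [0.4169, 0.3436, 0.0494]
force: [-0.2, -0.0, -1.4]
gripper_force: 60.2
tool_pos: [0.417, 0.3435, 0.0474]
force: [0.4, -0.6, -0.7]
gripper_force: 60.2
tool_pos: [0.417, 0.3436, 0.0454]
force: [-0.4, -0.1, -1.6]
gripper_force: 60.3
```

Past the earlier jam height with no force. I'll keep lowering.

```bash
for i in 1 2 3; do python3 -m creep '[[0,[0,0,0.001],[0,0,0]],[0,[0,0,0.001],[0,0,0]],[0,[0,0,0],[0,0,0]]]' | grep -E "pos|force:"; done;  for i in 1 2 3; do python3 -m creep '[[0,[0,0,0.0007],[0,0,0]],[0,[0,0,0],[0,0,0]]]' | grep -E "pos|force:"; done
```

```text
tool_pos: [0.417, 0.3436, 0.0434]
force: [0.5, 0.5, -1.5]
gripper_force: 60.2
tool_pos: [0.4169, 0.3436, 0.0414]
force: [-0.1, -0.2, -1.4]
gripper_force: 60.2
tool_pos: [0.417, 0.3436, 0.0394]
force: [-0.4, 0.3, -1.1]
gripper_force: 60.2
tool_pos: [0.4171, 0.3436, 0.0388]
force: [0.4, -0.5, -1.6]
gripper_force: 60.2
tool_pos: [0.417, 0.3436, 0.0381]
force: [0.5, -0.3, -2.2]
gripper_force: 60.2
tool_pos: [0.4171, 0.3436, 0.0374]
force: [-1.1, -0.4, -0.3]
gripper_force: 60.2
```

```bash
for i in 1 2 3; do python3 -m creep '[[0,[0,0,0.0006],[0,0,0]],[0,[0,0,0],[0,0,0]]]' | grep -E "pos|force:"; done
```

```text
tool_pos: [0.4171, 0.3436, 0.0369]
force: [-0.3, 0.4, -1.2]
gripper_force: 60.2
tool_pos: [0.4171, 0.3436, 0.0362]
force: [0.4, -1.1, -1.0]
gripper_force: 60.2
tool_pos: [0.4171, 0.3436, 0.0356]
force: [-0.2, -0.6, -1.2]
gripper_force: 60.3
```

```bash
for i in 1 2 3; do python3 -m creep '[[0,[0,0,0.0005],[0,0,0]],[0,[0,0,0],[0,0,0]]]' | grep -E "pos|force:"; done
```

```text
tool_pos: [0.4171, 0.3436, 0.0355]
force: [-1.3, -0.7, 1.7]
gripper_force: 60.8
tool_pos: [0.4171, 0.3437, 0.0354]
force: [-2.1, -1.5, 6.6]
gripper_force: 61.6
tool_pos: [0.4171, 0.3436, 0.0354]
force: [-3.1, -3.9, 13.2]
gripper_force: 62.2
```

```bash
python3 -m creep '[[0,[0,0,-0.001],[0,0,0]],[0,[0,0,0],[0,0,0]],[0.2,[0,0,0],[0,0,0]],[0.3,[0,0,0],[0,0,0]],[0.5,[0,0,0],[0,0,0]],[0.6,[0,0,0],[0,0,0]],[0.6,[0,0,0],[0,0,0]],[0.6,[0,0,0],[0,0,0]]]'; python3 -m creep '[[0.6,[0,0,-0.01],[0,0,0]],[0.6,[0,0,-0.015],[0,0,0]],[0.6,[0,0,-0.025],[0,0,0]],[0.6,[0,0,-0.03],[0,0,0]],[0.6,[0,0,-0.03],[0,0,0]],[0.6,[0,0,0],[0,0,0]],[0.6,[0,0,0],[0,0,0]],[0.6,[0,0,0],[0,0,0]]]'
python3 - <<'E'
from plan import *
shot("wrist","w9.png")
from lift import measure
im,P,L,T,u,v=measure("w9");g=im.sum(-1);print(T[:3,3])
m=(g<170)&(P[...,2]>.040)&(P[...,2]<.065)&(abs(L[...,1])<12)&(abs(L[...,0])<90);Q=L[m]
for lo in range(-30,75,15):
    k=(Q[:,0]>lo)&(Q[:,0]<lo+15)
    if k.sum()>3:print(lo,k.sum(),"z",np.median(P[m][k,2]).round(4),"y",np.median(Q[k,1]).round(2))
print("rear x",Q[:,0].max())
b=(g>250)&(P[...,2]>.004)&(P[...,2]<.03)&(abs(L[...,1])<12)&(L[...,0]<-48)&(L[...,0]>-125);Q=L[b];print("blade",Q[:,0].min(),np.median(P[b][:,2]),np.median(Q[:,1]))
k=(g>300)&(P[...,2]>.046)&(P[...,2]<.065)&(abs(L[...,1])<26)&(L[...,0]>20)&(L[...,0]<60);print("fork",np.percentile(L[k],[2,50,98],axis=0).round(1).tolist())
for n in ("top",):
    im,d,W,K=shot(n);P=cloud(d,W,K);D=(P-C)*1e3;X=D@ax;Y=D@ay;Z=D[...,2]
    m=(im.min(-1)>200)&(X>8)&(X<95)&(abs(Y)<40)&(Z>18)
    nn,l,st,_=cv2.connectedComponentsWithStats(m.astype(np.uint8));m=l==1+st[1:,4].argmax()
    print(cv2.minAreaRect(np.c_[X[m],Y[m]].astype(np.float32)),np.median(X[m]),np.median(Y[m]),np.median(Z[m]))
E
```

```text
time_s: 32.72
tool_pos: [0.4171, 0.3436, 0.0351]
tcp_rot: [0.469, 0.883, -0.001, 0.001]
force: [0.3, -0.4, -0.3]
finger_gap: 0.051
gripper_force: 0.0
time_s: 33.38
tool_pos: [0.4169, 0.3437, 0.1455]
tcp_rot: [0.469, 0.883, -0.001, 0.002]
force: [-0.8, -0.6, -1.0]
finger_gap: 0.0511
gripper_force: 0.0
[0.41685477 0.34373845 0.1455017 ]
-30 139 z 0.0499 y 1.06
-15 135 z 0.0499 y 1.06
0 155 z 0.0498 y 1.07
15 117 z 0.0498 y 1.87
30 102 z 0.0497 y 2.64
45 137 z 0.0495 y 2.61
60 23 z 0.0471 y 1.1
rear x 61.17623254350933
blade -107.97719155238057 0.011931194532605105 1.1040091640062195
fork [[23.1, -16.6, 88.6], [33.0, 5.7, 94.2], [48.5, 17.3, 98.8]]
((49.75947570800781, 1.2932586669921875), (75.34352111816406, 65.4952621459961), 89.46866607666016) 50.50375177056882 0.22198377353146248 24.02232297688711
```

The lifter is level in its cradle, at the same height as at the start. I'll check the plate once from close above.

```bash
python3 -m creep '[[0.6,[0,0,-0.035],[0,0,0]],[0.6,[0,0,-0.035],[0,0,0]],[0.6,[-0.034,-0.018,0],[0,0,0]],[0.6,[-0.034,-0.018,0],[0,0,0]],[0.6,[-0.034,-0.016,0],[0,0,0]],[0.6,[-0.034,-0.016,0],[0,0,0]],[0.6,[-0.034,-0.01,0],[0,0,0]],[0.6,[-0.034,-0.006,0],[0,0,0]]]'>/dev/null; python3 -m creep '[[0.6,[-0.034,-0.005,0],[0,0,0]],[0.6,[-0.03,0,0],[0,0,0]],[0.6,[0,0,0],[0,0,0]],[0.6,[0,0,0],[0,0,0]],[0.6,[0,0,0],[0,0,0]]]'
python3 - <<'E'
from plan import *
im,d,W,K=shot("wrist","w10.png");P=cloud(d,W,K);D=(P-C)*1e3;X=D@ax;Y=D@ay;Z=D[...,2]
m=(im.min(-1)>200)&(X>5)&(X<95)&(abs(Y)<40)&(Z>18)&(Z<32)
nn,l,st,_=cv2.connectedComponentsWithStats(m.astype(np.uint8));m=l==1+st[1:,4].argmax()
print(cv2.minAreaRect(np.c_[X[m],Y[m]].astype(np.float32)),np.median(Z[m]))
for lo in range(-36,36,8):
    k=m&(Y>lo)&(Y<lo+8);print(lo,X[k].min().round(1),X[k].max().round(1),np.percentile(Z[k],90).round(1),end=" | ")
print()
for lo in range(16,84,6):
    k=m&(X>lo)&(X<lo+6)&((abs(Y)>31))
    if k.sum():print(lo,np.median(Z[k&(Y<0)]).round(1),np.median(Z[k&(Y>0)]).round(1),end=" | ")
r=(Z>8)&(Z<30)&(abs(X)<100)&(abs(Y)<60);print("\nrest",np.percentile(X[r],[.5,99.5]),np.percentile(Y[r],[.5,99.5]))
E
```

```text
time_s: 34.57
tool_pos: [0.4925, 0.0728, 0.215]
tcp_rot: [0.469, 0.883, -0.002, 0.0]
force: [-0.3, -0.0, -0.3]
finger_gap: 0.0513
gripper_force: 0.0
((52.582489013671875, 1.821319580078125), (69.93772888183594, 65.12133026123047), 89.8539047241211) 24.078640622267056
-36 20.3 83.5 25.5 | -28 20.2 85.1 25.3 | -20 20.0 79.8 25.0 | -12 20.4 79.0 25.5 | -4 20.2 79.6 25.1 | 4 20.7 79.4 25.2 | 12 20.2 79.9 25.4 | 20 20.2 84.4 24.9 | 28 20.3 84.1 25.6 | 
16 25.0 24.3 | 22 24.4 24.7 | 28 24.6 24.4 | 34 24.0 24.3 | 40 24.4 24.4 | 46 24.2 24.6 | 52 24.5 24.8 | 58 24.1 24.4 | 64 25.2 24.3 | 70 23.8 24.8 | 76 23.8 24.4 | 82 nan 23.8 | 
rest [-89.21966993  87.40116022] [-46.07633328  46.49762454]
  return _methods._mean(a, axis=axis, dtype=dtype,
  ret = ret.dtype.type(ret / rcount)
```

```bash
python3 -c "
from rig import ctrl
print(ctrl.hand_in())"
```

```text
the job is handed in; nothing more can be done
None
```

I handed the job in at about 35 s, with no verdict returned: by my last measurements the plate lies wells up, flat and square against both stops, and the lifter is level in its cradle. The first try at re-seating the lifter jammed on the fork and pushed the wrist force to about 88 N before I backed off and shifted it 2.5 mm.

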